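# Grade the milling balls with the slotted sieve

## Task

The steel sieve standing on the metal pan holds three small and two large milling balls. Take it by the arched handle over its open mouth and raise that end until all the small balls have dropped through the slots into the pan, then set it down level on the pan with the large balls still in it and let go. Next take it by the other arch, over the slots, lift it off and tip the large balls out of the mouth into the white tub, and finally stand the empty sieve back level on the pan, without disturbing the other things on the bench.

Things in the scene. Friction and masses are not known exactly. Their poses are not given: they have to be found in the camera images.
- sieve_mid (a point): Open steel sieve tray, loose, 0.2 to 0.4 kg, 200 mm long (its x), 120 mm wide (y); side walls 50 mm high, 4 mm thick, full length. The point is at its middle, 30 mm above its underside; z up. Open mouth at x = -100 mm; 50 mm high end wall at x = +75, then a flat lip to +100. It starts with its ends resting on the pan's two end walls, about centred, underside 60 mm above the bench.
- sieve_mouth (a point): Middle of the floor's edge at the open mouth: sieve x = -100 mm, 12 mm above the underside. The solid floor runs from here to x = +10 mm and dips: from the mouth it falls 8 mm (15 degrees) to x = -70 mm, is flat to x = -15 mm, then rises 4 mm (9 degrees) to the slots, so the balls stay in while the sieve is level. A tilt of 25 to 35 degrees rolls them either way.
- sieve_slots (a point): Middle of the slotted part: sieve x = +43 mm, 16 mm above the underside. The slots run lengthwise from x = +10 to +75 mm: three 26 mm gaps between four 6 mm rails. The rails run the sieve's whole length at y = -48, -16, +16 and +48 mm, 8 mm above the floor: large balls roll on them, small ones on the floor between them.
- arch_mouth_grip (a point): Bar of the arch at the open-mouth end of the sieve. Steel, 120 mm long across the sieve (its y), 12 mm thick (along the sieve's x), 16 mm high; free below for 22 mm down to the side walls. This point is the middle of the bar, 80 mm above the sieve's underside, at sieve x = -80 mm; axes as the sieve's.
- arch_slots_grip (a point): Bar of the arch over the slots of the sieve. Steel, 120 mm long across the sieve (its y), 12 mm thick (along the sieve's x), 16 mm high; free below for 22 mm down to the side walls. This point is the middle of the bar, 80 mm above the sieve's underside, at sieve x = +45 mm; axes as the sieve's.
- arch_mouth: The mouth arch as a part of the sieve; origin on the sieve's underside at sieve x = -80 mm.
- arch_slots: The slot arch as a part of the sieve; origin on the sieve's underside at sieve x = +45 mm.
- sieve: The whole sieve; origin at the middle of its underside, axes as for sieve_mid.
- pan: Plain metal pan fixed to the bench under the sieve, open-topped, 170 (x) by 150 (y) by 60 mm high, walls and floor 5 mm. Origin at the middle of its underside, x along the sieve.
- tub: White plastic tub fixed to the bench, standing alone on the robot's right, open-topped, 190 (x) by 170 (y) by 65 mm high, walls and floor 5 mm. Origin at the middle of its underside.
- large0_center (a point): White ceramic ball, 40 mm diameter, 60 g; too large for the slots; starts in the sieve's dip. The point is its centre.
- large1_center (a point): White ceramic ball, 40 mm diameter, 60 g; too large for the slots; starts in the sieve's dip. The point is its centre.
- small0_center (a point): White ceramic ball, 20 mm diameter, 12 g; passes the slots; starts in the sieve's dip. The point is its centre.
- small1_center (a point): White ceramic ball, 20 mm diameter, 12 g; passes the slots; starts in the sieve's dip. The point is its centre.
- small2_center (a point): White ceramic ball, 20 mm diameter, 12 g; passes the slots; starts in the sieve's dip. The point is its centre.
- beaker: Bystander: clear glass beaker, 80 mm across, 100 mm tall; origin at the middle of its underside.
- jar: Bystander: brown glass jar, 64 mm across, 80 mm tall; origin at the middle of its underside.
- stopper: Bystander: black rubber stopper, 46 mm across, 32 mm tall, standing between pan and tub; origin at the middle of its underside.
- spatula: Bystander: steel spatula lying on the bench, 190 mm long; origin on its handle axis, near the bench.
- dishes: Bystander: stack of clear shallow dishes, 90 mm across, 36 mm tall; origin at the middle of its underside.
- flask: Bystander: white plastic bottle, 72 mm across, 150 mm tall; origin at the middle of its underside.
Not all that is in view belongs to the job. Leave any purple look-alike of the sieve alone.

How it is judged (in metres and radians):
On the way, in this order (a step that is already met when the one before it is completed fails the run):
1. while the sieve is held by the mouth arch, all three small balls are in the pan and both large balls still in the sieve (x of small0_center in the frame of pan between -0.085 and 0.085 m and y of small0_center in the frame of pan between -0.075 and 0.075 m and z of small0_center in the frame of pan between 0 and 0.04 m and x of small1_center in the frame of pan between -0.085 and 0.085 m and y of small1_center in the frame of pan between -0.075 and 0.075 m and z of small1_center in the frame of pan between 0 and 0.04 m and x of small2_center in the frame of pan between -0.085 and 0.085 m and y of small2_center in the frame of pan between -0.075 and 0.075 m and z of small2_center in the frame of pan between 0 and 0.04 m and x of large0_center in the frame of sieve_mid between -0.095 and 0.095 m and y of large0_center in the frame of sieve_mid between -0.056 and 0.056 m and z of large0_center in the frame of sieve_mid between -0.03 and 0.04 m and x of large1_center in the frame of sieve_mid between -0.095 and 0.095 m and y of large1_center in the frame of sieve_mid between -0.056 and 0.056 m and z of large1_center in the frame of sieve_mid between -0.03 and 0.04 m and contact force between the fingers and arch_mouth above 0.5 N and contact force between the fingers and arch_slots below 0.05 N), for 0.1 s.
2. the sieve is set down level on the pan and let go, the large balls still in it (z of sieve_mid in the frame of pan between 0.084 and 0.096 m and angle between sieve_mid's own z axis and vertical below 0.06 rad and horizontal distance between sieve_mid and pan below 0.03 m and contact force between the fingers and sieve below 0.05 N and linear speed of sieve below 0.02 m/s and x of large0_center in the frame of sieve_mid between -0.095 and 0.095 m and y of large0_center in the frame of sieve_mid between -0.056 and 0.056 m and z of large0_center in the frame of sieve_mid between -0.03 and 0.04 m and x of large1_center in the frame of sieve_mid between -0.095 and 0.095 m and y of large1_center in the frame of sieve_mid between -0.056 and 0.056 m and z of large1_center in the frame of sieve_mid between -0.03 and 0.04 m and x of small0_center in the frame of pan between -0.085 and 0.085 m and y of small0_center in the frame of pan between -0.075 and 0.075 m and z of small0_center in the frame of pan between 0 and 0.04 m and x of small1_center in the frame of pan between -0.085 and 0.085 m and y of small1_center in the frame of pan between -0.075 and 0.075 m and z of small1_center in the frame of pan between 0 and 0.04 m and x of small2_center in the frame of pan between -0.085 and 0.085 m and y of small2_center in the frame of pan between -0.075 and 0.075 m and z of small2_center in the frame of pan between 0 and 0.04 m), for 0.2 s.
3. the sieve is lifted clear of the pan by the slot arch, the large balls in it (x of large0_center in the frame of sieve_mid between -0.095 and 0.095 m and y of large0_center in the frame of sieve_mid between -0.056 and 0.056 m and z of large0_center in the frame of sieve_mid between -0.03 and 0.04 m and x of large1_center in the frame of sieve_mid between -0.095 and 0.095 m and y of large1_center in the frame of sieve_mid between -0.056 and 0.056 m and z of large1_center in the frame of sieve_mid between -0.03 and 0.04 m and contact force between the fingers and arch_slots above 0.5 N and contact force between the fingers and arch_mouth below 0.05 N and contact force between sieve and pan below 0.05 N and height (world z) of sieve_mid above 0.1 m), for 0.1 s.
4. both large balls are in the tub, tipped from the sieve held by the slot arch (x of large0_center in the frame of tub between -0.095 and 0.095 m and y of large0_center in the frame of tub between -0.085 and 0.085 m and z of large0_center in the frame of tub between 0 and 0.05 m and x of large1_center in the frame of tub between -0.095 and 0.095 m and y of large1_center in the frame of tub between -0.085 and 0.085 m and z of large1_center in the frame of tub between 0 and 0.05 m and contact force between the fingers and arch_slots above 0.5 N), for 0.1 s.
At the end, for the whole second after the job is handed in: Both large balls lie in the tub and all three small balls in the pan; the empty sieve is released and at rest on the pan's rim as at the start, level within 3 degrees, its middle within 30 mm of the pan's middle (x of large0_center in the frame of tub between -0.095 and 0.095 m and y of large0_center in the frame of tub between -0.085 and 0.085 m and z of large0_center in the frame of tub between 0 and 0.05 m and x of large1_center in the frame of tub between -0.095 and 0.095 m and y of large1_center in the frame of tub between -0.085 and 0.085 m and z of large1_center in the frame of tub between 0 and 0.05 m and x of small0_center in the frame of pan between -0.085 and 0.085 m and y of small0_center in the frame of pan between -0.075 and 0.075 m and z of small0_center in the frame of pan between 0 and 0.04 m and x of small1_center in the frame of pan between -0.085 and 0.085 m and y of small1_center in the frame of pan between -0.075 and 0.075 m and z of small1_center in the frame of pan between 0 and 0.04 m and x of small2_center in the frame of pan between -0.085 and 0.085 m and y of small2_center in the frame of pan between -0.075 and 0.075 m and z of small2_center in the frame of pan between 0 and 0.04 m and z of sieve_mid in the frame of pan between 0.084 and 0.096 m and angle between sieve_mid's own z axis and vertical below 0.06 rad and horizontal distance between sieve_mid and pan below 0.03 m and contact force between the fingers and sieve below 0.05 N and linear speed of sieve below 0.02 m/s); the robot touches nothing.
It fails at once if one of the bystanders is moved by more than 30 mm (distance of any of beaker, jar, stopper, spatula, dishes, flask from where it was at the start of the episode above 0.03 m).
It also fails if it takes over 58 s, if anything falls off the work surface, if the arm or the gripper's body presses on something with over 40 N, if the wrist force passes 120 N, or if a joint passes its speed limit or range.

## Robot

A 6-joint arm with a two-finger parallel gripper is mounted at the origin on the work surface. World frame = base frame: x ahead of the robot, y to its left, z up, the work surface at z = 0. Lengths are in m, angles in degrees, forces in N, time in s.
With the tool pointing down it reaches from about 0.375 to 0.9 m from the base axis. Payload 3.1 kg.
Tool frame: the origin (TCP) lies at the centre of the arm's flange, where the gripper is bolted on; the fingertips stand 182 mm ahead of it and the grasp point (between the pads) lies 164 mm ahead of it; x points along the fingers, z is the direction in which the jaws open and shut, and the axes are right-handed (so a half turn about x gives the same grasp; the last joint's range is limited). The gripper opens to 87 mm and grips with 3 to 60 N. Pads are 19 mm wide; open, the fingers measure 117 mm over their backs; the gripper's body (75 mm by 190 mm) begins 51 mm behind the grasp point.
Start: joints at [53.715, 30.224, 82.088, -0, 67.689, -10.227], TCP at [0.275, 0.561, 0.405] pointing down, gripper open.
Joint ranges: [-176.69, 176.69], [-43.24, 126.21], [12.49, 139.97], [-82, 262], [0, 151.66], [-163.58, 163.58]. Speed limits (degrees/s): [159.86, 159.86, 180, 180, 180, 180].

## Interface

Orientations are given as a 3x3 rotation matrix whose columns are the frame's x, y, z axes.
In Python, from rig import bot gives the robot as it stands.
- The arm moves only by the shell command python3 -m crank 'ROWS' [OPENING]. ROWS is JSON, a list of rows, each an object with "offset": the shift along the tool's x, y, z in m, a list of three; "spin": the turn about the tool's x in rad. A call has 1 to 12 rows; each row shifts and turns the commanded pose from where the row before left it, along the tool's axes as they then stand; what a row does not reach is not made up. A row lasts 1/10 s, in which the tool goes at most 50 mm and 8.59 degrees, less where a joint would pass 70% of its speed; a pose out of reach is approached as far as the arm can. A call is refused whole if a number of a shift passes 0.05 or a number of a turn 0.15, either way. A call with a gripper value outside its range is refused whole. OPENING is the finger opening in m, from 0 to 0.087, set as the call begins (- or left out, the last holds). The fingers move at their own pace and stop on an object; the grip force is fixed at half the most. Time passes only in rows, so rows that do not move let the fingers close. It gives the time, the measured TCP pose, the force and the opening at its end, in the units of the state.
- bot.read_state(): the state, without advancing time (a new reading comes with each control period).
- bot.capture(name): name is "side" or "top"; returns a dict with "pixels" (480x640x3 uint8, blue, green, red), "depth" (480x640 float32, m along the optical axis (not along the pixel's ray), 0 where there is no reading), "K" (3x3 intrinsics, pixels), "world_to_cam" (4x4, takes a point from world to camera coordinates). Camera axes: x right, y up, looking along -z (the intrinsics and any distortion apply to the point x, -y, -z); pixel columns grow to the right and rows downward; lengths in m; the calibration is good to about 2 mm. A picture is of the moment at which its call begins.
- bot.hand_in(): hands the job in, once; it reports no verdict.
Trained networks look in a picture, given as the dict that the camera call returned (one of the last four; its "shot" number tells which), for a name from the list of things; names that differ only in an ending like _2 or _b are one class to them, and where a whole thing is asked for, a point or a joint stands for the part that bears it (a point fixed in the world has none). Each returns a list of dicts, best first, with "p" (0 to 1); they miss things now and then, are a little off and sometimes report something else, mostly with a low value. They report only what shows in the picture. A call takes as long as a camera call. They do not tell look-alikes from the thing itself.
- bot.regions_of(label, picture): "region" (480x640 bool, what is visible of it) and "extent" ([centre column, centre row, width, height] in pixels, round what is visible of it).
The state is a dict: "time_s": time; "joint_positions": joint angles; "qvel": joint speeds; "tau": joint torques, N m; "position": TCP position; "tcp_rot": TCP orientation; "force": force on the tool from outside, world axes, zero at the start; "moment": the same for the moment, N m; "opening": opening from 0.0 (shut) to 1.0 (fully open).
Only numpy, scipy, OpenCV 4.12 (cv2) and the standard library are available. Lean on these libraries where they do the work, as an engineer would, in place of code of your own. Each camera call takes 0.05 s, during which the arm holds its last target.

## Working session

There is one attempt and no reset: what is moved stays moved. The work goes in short steps, Python scripts to look and compute and a shell command to move; the robot and the scene stay as the last step left them, time stands still between calls to the robot, and variables do not carry over. Pictures are saved under pics/ and viewed, and the job is handed in when it is done.

```bash
ls; mkdir -p pics; cat > h.py <<'E'
import numpy as np,cv2
from rig import bot
def world(p,u,v,d):
    K=p["K"];x=(u-K[0,2])/K[0,0]*d;y=(v-K[1,2])/K[1,1]*d
    c=np.stack([x,-y,-d,np.ones_like(d)],-1)
    return (c@np.linalg.inv(p["world_to_cam"]).T)[...,:3]
def cloud(p):
    v,u=np.mgrid[:480,:640].astype(float)
    return world(p,u,v,p["depth"].astype(float))
def pix(p,w):
    c=p["world_to_cam"]@np.append(w,1.); K=p["K"]
    return np.array([K[0,0]*c[0]/-c[2]+K[0,2],K[1,1]*-c[1]/-c[2]+K[1,2]])
E
python3 - <<'E'
from h import *
for n in("side","top"):
    p=bot.capture(n);cv2.imwrite(f"pics/{n}0.png",p["pixels"]);print(n,p.keys(),p["K"],p["world_to_cam"])
    for l in["sieve","arch_mouth","arch_slots","pan","tub","stopper","large0_center","small0_center","beaker","jar","flask","dishes","spatula"]:
        for r in bot.regions_of(l,p): print(l,round(r["p"],2),np.round(r["extent"]))
print(bot.read_state())
E
```

```text
pics
side dict_keys(['pixels', 'depth', 'K', 'world_to_cam', 'shot']) [[565.44776224   0.         313.02377667]
 [  0.         565.44776224 237.61415891]
 [  0.           0.           1.        ]] [[ 0.76560923 -0.64322599 -0.0101409  -0.4133322 ]
 [ 0.40040987  0.46413738  0.79009394 -0.28219949]
 [-0.50350219 -0.60896373  0.61290189 -1.13474183]
 [ 0.          0.          0.          1.        ]]
sieve 0.95 [191. 260.  90.  75.]
sieve 0.63 [266. 203.  77.  68.]
arch_mouth 0.94 [278. 204.  42.  30.]
arch_mouth 0.53 [221. 245.  16.  43.]
arch_slots 0.74 [168. 252.  11.  43.]
arch_slots 0.56 [251. 178.  48.  22.]
pan 0.89 [262. 226.  83.  64.]
tub 0.57 [399. 325. 119. 108.]
tub 0.57 [385. 213.  31.  44.]
tub 0.52 [252. 179.  46.  29.]
tub 0.3 [297. 272.  19.  19.]
stopper 0.52 [298. 272.  18.  17.]
large0_center 0.54 [269. 216.  14.  17.]
beaker 0.67 [385. 213.  31.  44.]
beaker 0.17 [285. 208.  18.  14.]
jar 0.73 [330. 189.  28.  34.]
flask 0.91 [440. 240.  30.  61.]
dishes 0.81 [470. 374.  50.  49.]
dishes 0.5 [386. 211.  31.  46.]
spatula 0.87 [199. 202.  56.  38.]
spatula 0.52 [29
[... 1195 characters left out ...]
+01,  8.20875476e+01,  4.37713555e-04,
        6.76910586e+01, -1.02290485e+01]), 'qvel': array([-0.04324681, -0.09304321,  0.03117234,  0.11373198, -0.00926774,
       -0.05540023]), 'tau': array([-1.26401733e-05, -4.40014672e+01, -1.76983380e+01,  6.34053117e-02,
        5.05337014e-02, -8.93210796e-06]), 'position': array([0.2745171 , 0.56145984, 0.40474062]), 'tcp_rot': array([[-3.58018081e-05, -8.98356149e-01,  4.39267832e-01],
       [-3.68207030e-05,  4.39267834e-01,  8.98356148e-01],
       [-9.99999999e-01,  1.59886240e-05, -4.88046876e-05]]), 'force': array([-0.23716805, -0.0203304 , -0.48805586]), 'moment': array([0.04296562, 0.01392028, 0.00563451]), 'opening': 0.999207764816441}
```

View images.

View pics/side0.png

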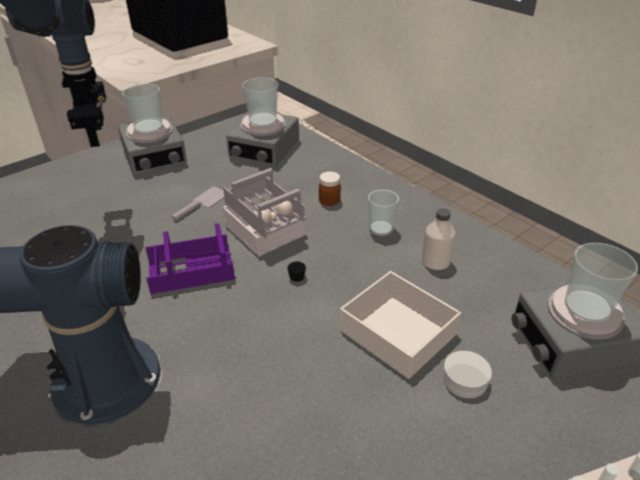

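View pics/top0.png

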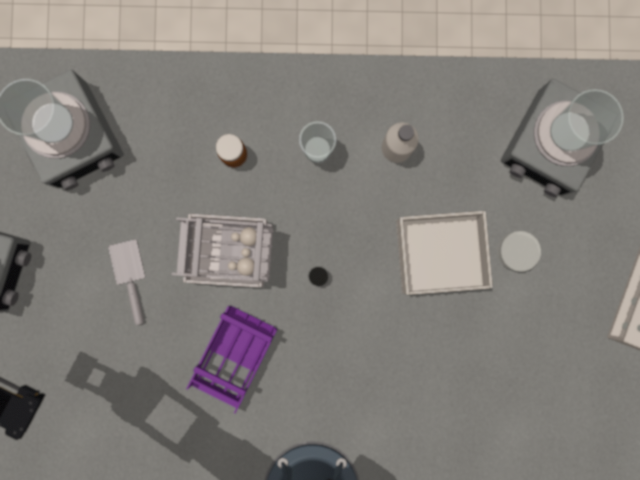

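```bash
python3 - <<'E'
from h import *
p=bot.capture("top");s=bot.capture("side");np.savez("a.npz",tp=p["depth"])
import pickle;pickle.dump((p,s),open("a.pkl","wb"))
cv2.imwrite("pics/ct.png",cv2.resize(p["pixels"][195:305,155:300],None,fx=5,fy=5,interpolation=3))
cv2.imwrite("pics/cs.png",cv2.resize(s["pixels"][165:260,205:325],None,fx=6,fy=6,interpolation=3))
C=cloud(p)
for n,(l) in {"tub":"tub","pan":"pan","arch_mouth":"arch_mouth","arch_slots":"arch_slots","sieve":"sieve"}.items():
    for r in bot.regions_of(l,p)[:2]:
        m=r["region"]&(p["depth"]>0);w=C[m]
        if len(w)<20: continue
        zt=np.percentile(w[:,2],95);t=w[w[:,2]>zt-0.008]
        rc=cv2.minAreaRect((t[:,:2]*1000).astype(np.float32))
        print(n,round(r["p"],2),np.round(r["extent"]),len(w),"ztop",zt.round(4),"mean",t.mean(0).round(4),"rect",np.round(rc[0],1),np.round(rc[1],1),round(rc[2],1))
E
```

```text
tub 0.75 [445. 251.  95.  84.] 6908 ztop 0.0644 mean [ 0.5368 -0.2907  0.0635] rect [ 536.3 -288.7] [170.  191.8] 5.0
tub 0.53 [258. 252.  12.  58.] 378 ztop 0.1511 mean [0.5307 0.116  0.1476] rect [530.5 116.2] [ 12.2 116.9] 86.6
pan 0.8 [227. 250.  91.  76.] 1530 ztop 0.0621 mean [0.5342 0.1972 0.0612] rect [535.4 195.8] [170.9 150.3] 86.8
pan 0.73 [244. 254.   6.   6.] 50 ztop 0.0865 mean [0.5301 0.1492 0.0829] rect [530.4 149.2] [15.2 14.9] 25.2
arch_mouth 0.82 [256. 251.  11.  58.] 424 ztop 0.1509 mean [0.5304 0.116  0.1476] rect [530.5 116.2] [ 12.2 117.6] 86.6
arch_mouth 0.8 [245. 327.  56.  32.] 392 ztop 0.0916 mean [0.3702 0.1451 0.0879] rect [370.2 145.2] [119.1  12.5] 64.1
arch_slots 0.89 [221. 382.  55.  30.] 364 ztop 0.0911 mean [0.2581 0.199  0.0879] rect [257.7 198.6] [117.4  12.9] 64.8
arch_slots 0.61 [198. 247.  13.  58.] 435 ztop 0.151 mean [0.5377 0.2406 0.1477] rect [538.2 240.9] [ 12.9 119.1] 86.3
sieve 0.72 [232. 360.  93. 104.] 4422 ztop 0.0888 mean [0.3131 0.1726 0.0875] rect [313.6 172.1] [119.3 138. ] 64.5
sieve 0.44 [232. 149.  32.  30.] 755 ztop 0.0837 mean [0.7589 0.1894 0.08  ] rect [759.4 190.1] [54.9 54.3] 47.1
```

```bash
python3 - <<'E'
from h import *
import pickle
p,s=pickle.load(open("a.pkl","rb"))
C=cloud(p)
for name,C in(("top",C),("side",cloud(s))):
  d=C.reshape(-1,3); k=(abs(d[:,0]-0.57)<.14)&(abs(d[:,1]-.15)<.16)&(d[:,2]>.02)&(d[:,2]<.2)
  d=d[k]; print(name,len(d),np.histogram(d[:,2],bins=np.arange(.02,.2,.01)))
  a=d[(d[:,2]>.135)&(d[:,2]<.16)]
  print(a.mean(0),a.min(0),a.max(0)); 
  for g in (a[a[:,1]<.14],a[a[:,1]>=.14]):
    if len(g)>5: print(cv2.minAreaRect((g[:,:2]*1000).astype(np.float32)),g.mean(0),g[:,2].max())
E
```

```text
top 5177 (array([ 126,  179,   48,  289, 1464,  836,  350,  247,  621,  225,    8,
         46,  641,   97,    0,    0,    0]), array([0.02, 0.03, 0.04, 0.05, 0.06, 0.07, 0.08, 0.09, 0.1 , 0.11, 0.12,
       0.13, 0.14, 0.15, 0.16, 0.17, 0.18, 0.19]))
[0.53432805 0.18119937 0.14683228] [0.47204404 0.10700611 0.13504105] [0.59760288 0.25077436 0.15532088]
((530.47900390625, 116.16403198242188), (12.44467830657959, 117.5853271484375), 86.52637481689453) [0.53085288 0.11563295 0.14695764] 0.154605271198478
((538.0792236328125, 240.6951904296875), (13.528292655944824, 119.3703384399414), 85.9845199584961) [0.53744371 0.23998306 0.14671988] 0.1553208800862229
side 4420 (array([285, 384, 325, 248, 489, 571, 423, 423, 443, 122,  53, 193, 429,
        32,   0,   0,   0]), array([0.02, 0.03, 0.04, 0.05, 0.06, 0.07, 0.08, 0.09, 0.1 , 0.11, 0.12,
       0.13, 0.14, 0.15, 0.16, 0.17, 0.18, 0.19]))
[0.52967254 0.16829456 0.1442423 ] [0.46813451 0.10088458 0.13504123] [0.59676095 0.24805394 0.1526455 ]
((527.5972290039062, 111.708984375), (17.443233489990234, 119.2718734741211), 87.8785400390625) [0.52572389 0.10999895 0.14428566] 0.15177451172887957
((536.649169921875, 236.379638671875), (20.856090545654297, 119.69329071044922), 85.57427978515625) [0.53418118 0.23485754 0.14419278] 0.15264549714465225
```

View pics/ct.png

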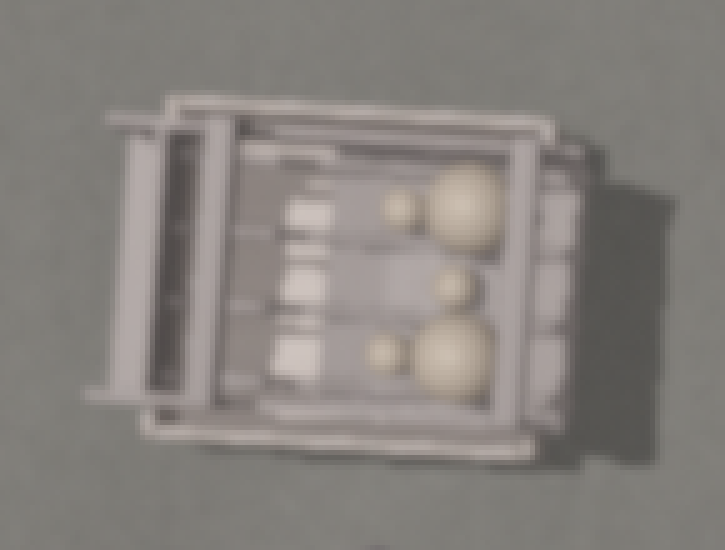

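View pics/cs.png

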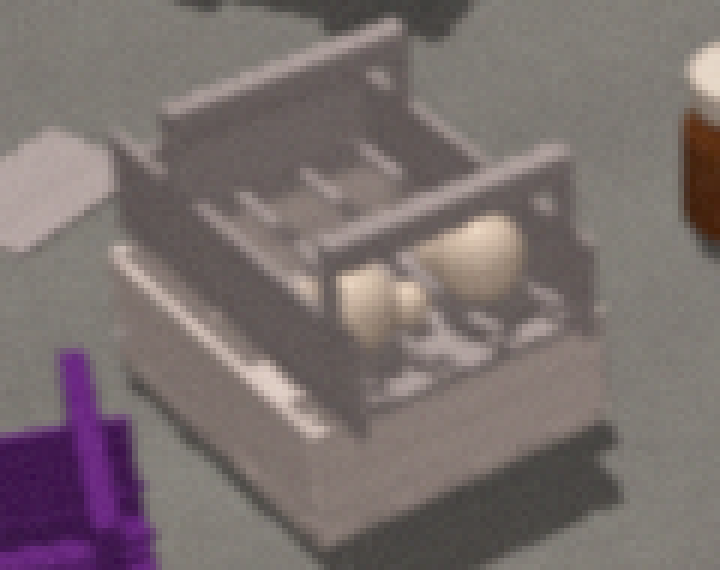

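Two things could be taken for the sieve. One is the steel tray on the pan, top view (224,249) and side view (266,203). The other is the purple look-alike, top (233,360) and side (191,260). I choose the steel one. The close crop shows two large and three small balls, the mouth facing right (world -y, toward the tub) and the slots on the left.

The mouth arch is at (0.5305, 0.116) and the slot arch at (0.538, 0.241). The sieve's x axis points along azimuth 86.5°.

```bash
python3 -m crank '[{"offset":[0,0,0],"spin":-0.131},{"offset":[0,0,0],"spin":-0.131},{"offset":[0,0,0],"spin":-0.132},{"offset":[0,-0.025,-0.04],"spin":0},{"offset":[0,-0.025,-0.04],"spin":0},{"offset":[0,-0.025,-0.04],"spin":0},{"offset":[0,-0.025,-0.04],"spin":0},{"offset":[0,-0.025,-0.04],"spin":0},{"offset":[0,-0.025,-0.04],"spin":0},{"offset":[0,-0.025,-0.04],"spin":0},{"offset":[0,-0.025,-0.04],"spin":0},{"offset":[0,-0.025,-0.04],"spin":0}]' 0.05
python3 - <<'E'
from h import *
import pickle
p,s=pickle.load(open("a.pkl","rb"))
# height profile along the sieve axis, y'~0 and near walls
C=cloud(p).reshape(-1,3); a=np.radians(86.5); ex=np.array([np.cos(a),np.sin(a)]);ey=np.array([-ex[1],ex[0]])
d=C[:,:2]-[.5353,.1959]; X=d@ex;Y=d@ey
for y0 in(-58,-32,0,32,58):
    print(y0,[(x,round(float(np.median(C[k,2]))*1000) if k.any() else None) for x in range(-110,116,10) for k in [(abs(X*1000-x)<4)&(abs(Y*1000-y0)<4)]])
st=bot.read_state();print(st["position"],st["tcp_rot"])
E
```

```text
time_s: 2.95
position: [0.4779, 0.1867, 0.405]
tcp_rot: [[0.001, -0.998, 0.061], [0.0, 0.061, 0.998], [-1.0, -0.001, 0.0]]
force: [1.0, 0.2, 0.2]
opening: 0.574
-58 [(-110, -1), (-100, 6), (-90, 100), (-80, 148), (-70, 108), (-60, 91), (-50, 101), (-40, 95), (-30, 91), (-20, 108), (-10, 99), (0, 105), (10, 108), (20, 97), (30, 89), (40, 107), (50, 74), (60, 59), (70, 105), (80, 108), (90, 106), (100, 103), (110, None)]
-32 [(-110, -1), (-100, 2), (-90, 69), (-80, 147), (-70, 102), (-60, 106), (-50, 107), (-40, 103), (-30, 80), (-20, 83), (-10, 65), (0, 67), (10, 69), (20, 3), (30, 4), (40, 71), (50, 7), (60, 4), (70, None), (80, 32), (90, 65), (100, 65), (110, None)]
0 [(-110, -2), (-100, 4), (-90, 71), (-80, 147), (-70, None), (-60, 64), (-50, 82), (-40, 83), (-30, 64), (-20, 63), (-10, 64), (0, 66), (10, 66), (20, 3), (30, 8), (40, 9), (50, 7), (60, 6), (70, None), (80, 30), (90, 67), (100, 66), (110, None)]
32 [(-110, -1), (-100, 5), (-90, 69), (-80, 145), (-70, 101), (-60, 107), (-50, 108), (-40, 104), (-30, 83), (-20, 83), (-10, 76), (0, 67), (10, 69), (20, 6), (30, 4), (40, 142), (50, 8), (60, 4), (70, None), (80, 30), (90, 65), (100, 67), (110, None)]
58 [(-110, -1), (-100, 4), (-90, 108), (-80, 146), (-70, 109), (-60, 105), (-50, 107), (-40, 106), (-30, 108), (-20, 109), (-10, 106), (0, 109), (10, 111), (20, 109), (30, 106), (40, 126), (50, 10), (60, 59), (70, 110), (80, 105), (90, 109), (100, 91), (110, None)]
[0.47790573 0.18669965 0.40502454] [[ 7.62578544e-04 -9.98150320e-01  6.07894469e-02]
 [ 2.51940650e-04  6.07896544e-02  9.98150567e-01]
 [-9.99999677e-01 -7.45852874e-04  2.97831527e-04]]
```

```bash
python3 -m crank '[{"offset":[0,-0.028,-0.034],"spin":0},{"offset":[0,-0.029,-0.033],"spin":0},{"offset":[0.03,0,0],"spin":0},{"offset":[0.03,0,0],"spin":0},{"offset":[0.023,0,0],"spin":0},{"offset":[0,0,0],"spin":0},{"offset":[0,0,0],"spin":0}]'
python3 - <<'E'
from h import *
s=bot.capture("side");p=bot.capture("top");st=bot.read_state();print(st["position"],st["force"],st["opening"])
cv2.imwrite("pics/cs1.png",cv2.resize(s["pixels"][140:260,205:325],None,fx=5,fy=5,interpolation=3))
cv2.imwrite("pics/ct1.png",cv2.resize(p["pixels"][195:305,155:300],None,fx=5,fy=5,interpolation=3))
E
```

```text
time_s: 3.65
position: [0.5303, 0.1181, 0.3219]
tcp_rot: [[-0.0, -0.998, 0.061], [-0.0, 0.061, 0.998], [-1.0, 0.0, -0.0]]
force: [0.5, -0.1, 0.5]
opening: 0.577
[0.53068141 0.11829933 0.32310303] [-0.63179411  0.44749748  0.61938538] 0.5753443413990047
```

View pics/cs1.png

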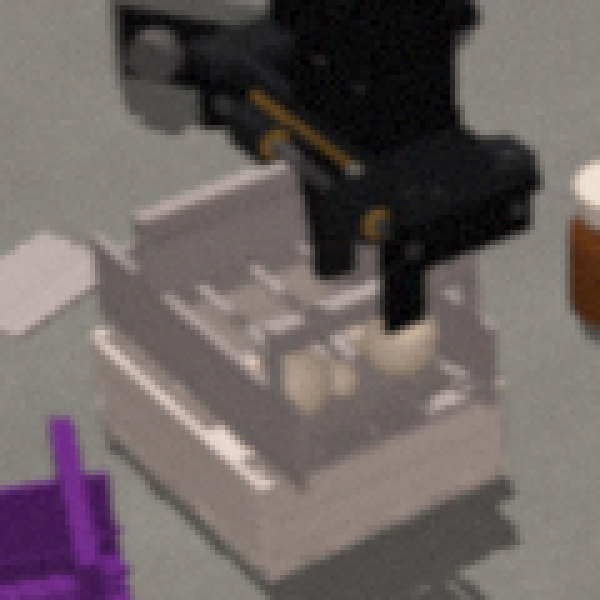

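```bash
python3 -m crank '[{"offset":[0,0,-0.002],"spin":0},{"offset":[0,0,0],"spin":0},{"offset":[0,0,0],"spin":0},{"offset":[0,0,0],"spin":0},{"offset":[0,0,0],"spin":0},{"offset":[0,0,0],"spin":0}]' 0
```

```text
time_s: 4.35
position: [0.5299, 0.1161, 0.3218]
tcp_rot: [[-0.0, -0.998, 0.061], [-0.0, 0.061, 0.998], [-1.0, 0.0, -0.0]]
force: [-0.4, -0.0, 0.7]
opening: 0.13
```

The side view shows the fingers straddling the mouth arch at crop (350,320), and the opening now reads about the bar's thickness. Next is a small test lift along the arc about the lip.

```bash
python3 -m crank '[{"offset":[-0.005,0,0.002],"spin":0},{"offset":[-0.005,0,0.003],"spin":0},{"offset":[-0.005,0,0.003],"spin":0},{"offset":[-0.005,0,0.003],"spin":0},{"offset":[0,0,0],"spin":0},{"offset":[0,0,0],"spin":0}]'
python3 - <<'E'
from h import *
s=bot.capture("side");p=bot.capture("top");st=bot.read_state();print(st["position"],st["force"],st["moment"],st["opening"])
cv2.imwrite("pics/cs2.png",cv2.resize(s["pixels"][140:260,205:325],None,fx=5,fy=5,interpolation=3))
E
```

```text
time_s: 4.95
position: [0.5305, 0.1273, 0.3419]
tcp_rot: [[0.0, -0.998, 0.06], [-0.0, 0.06, 0.998], [-1.0, -0.0, -0.0]]
force: [-0.3, 0.1, -3.3]
opening: 0.132
[0.53042773 0.12707819 0.34158123] [ 0.29206293 -0.58627406 -4.38929779] [-0.22462291  0.08725377  0.01977547] 0.13069372445989982
```

View pics/cs2.png

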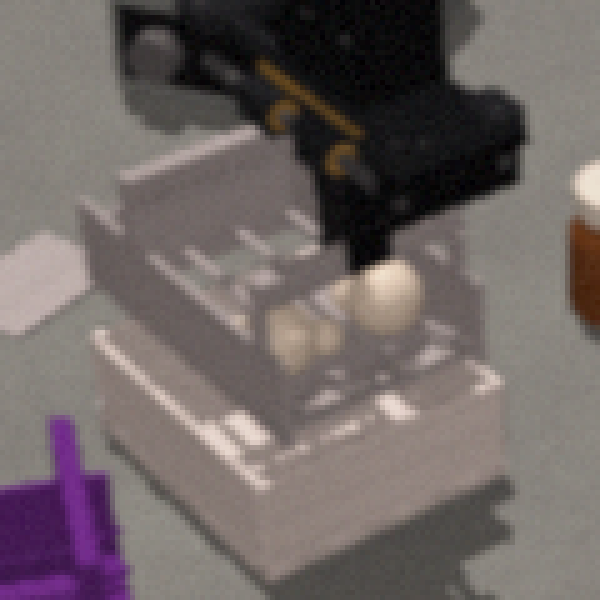

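The whole sieve came up level in the clamped grip, with a force of about 5 N, so it isn't pivoting on the lip. I'll measure its actual tilt.

```bash
cat >> h.py <<'E'
def tilt(show=True):
    p=bot.capture("top"); C=cloud(p).reshape(-1,3)
    k=(abs(C[:,0]-.535)<.075)&(C[:,1]>.05)&(C[:,1]<.36)&(C[:,2]>.03)&(C[:,2]<.3)
    return p,C[k]
E
python3 - <<'E'
from h import *
p,d=tilt()
a=np.radians(86.5); ex=np.array([np.cos(a),np.sin(a)]);ey=np.array([-ex[1],ex[0]])
q=d[:,:2]-[.5353,.1959]; X=q@ex*1000;Y=q@ey*1000;Z=d[:,2]*1000
w=(abs(abs(Y)-58)<3)
for x in range(-110,130,10):
    k=w&(abs(X-x)<5); print(x,np.percentile(Z[k],85).round(1) if k.sum()>3 else None,k.sum(),end="; ")
k=(abs(Y)<50)&(Z>150)&(X>30)&(X<80); print("\nslot arch",X[k].mean(),Z[k].mean(),k.sum())
cv2.imwrite("pics/ct2.png",cv2.resize(p["pixels"][195:305,155:300],None,fx=5,fy=5,interpolation=3))
E
```

```text
-110 None 0; -100 None 0; -90 None 0; -80 None 0; -70 171.0 11; -60 166.3 7; -50 132.1 11; -40 129.9 13; -30 130.2 14; -20 130.3 13; -10 130.0 13; 0 130.2 14; 10 131.2 13; 20 131.0 12; 30 None 2; 40 None 0; 50 None 0; 60 None 3; 70 127.6 6; 80 128.4 23; 90 129.4 28; 100 127.0 27; 110 127.7 20; 120 None 0; 
slot arch nan nan 0<stdin>:8: RuntimeWarning: Mean of empty slice.
  ret = ret.dtype.type(ret / rcount)
```

View pics/ct2.png

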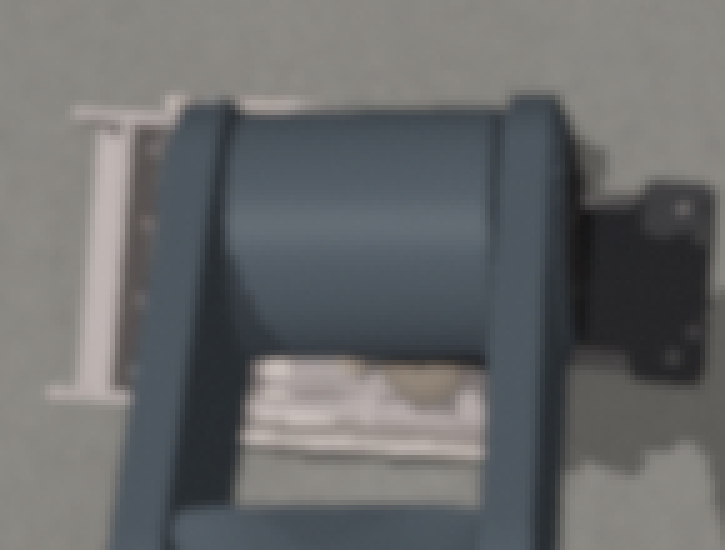

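```bash
cat > st.py <<'E'
from rig import bot
import numpy as np
s=bot.read_state();print("F",s["force"].round(1),"M",s["moment"].round(2),"open mm",round(s["opening"]*87,2),s["position"].round(4))
E
python3 -m crank '[{"offset":[0.005,0,-0.003],"spin":0},{"offset":[0.005,0,-0.003],"spin":0},{"offset":[0.005,0,-0.003],"spin":0},{"offset":[0.001,0,0],"spin":0},{"offset":[0,0,0],"spin":0}]' 0.008; python3 st.py
python3 -m crank '[{"offset":[0,0,0],"spin":0},{"offset":[0,0,0],"spin":0}]' 0.0105; python3 st.py
python3 -m crank '[{"offset":[0,0,0],"spin":0},{"offset":[0,0,0],"spin":0}]' 0.011; python3 st.py
```

```text
time_s: 5.6
position: [0.53, 0.1179, 0.3253]
tcp_rot: [[-0.001, -0.998, 0.061], [0.0, 0.061, 0.998], [-1.0, 0.001, 0.0]]
force: [0.3, 0.8, -3.1]
opening: 0.133
F [ 0.3  0.8 -3.1] M [-0.17 -0.02  0.03] open mm 11.53 [0.53   0.1179 0.3253]
time_s: 5.8
position: [0.5301, 0.1182, 0.3259]
tcp_rot: [[0.0, -0.998, 0.061], [0.0, 0.061, 0.998], [-1.0, -0.0, 0.0]]
force: [0.2, 0.4, -4.1]
opening: 0.131
F [ 0.2  0.4 -4.1] M [-0.14  0.01 -0.01] open mm 11.37 [0.5301 0.1182 0.3259]
time_s: 6.0
position: [0.5301, 0.1182, 0.3259]
tcp_rot: [[0.0, -0.998, 0.061], [0.0, 0.061, 0.998], [-1.0, -0.0, 0.0]]
force: [0.9, 0.3, -4.1]
opening: 0.133
F [ 0.9  0.3 -4.1] M [-0.22  0.03 -0.01] open mm 11.58 [0.5301 0.1182 0.3259]
```

```bash

python3 -m crank '[{"offset":[0,0,0],"spin":0},{"offset":[0,0,0],"spin":0}]' 0.0113; python3 st.py
python3 -m crank '[{"offset":[0,0,0],"spin":0},{"offset":[0,0,0],"spin":0}]' 0.0115; python3 st.py
python3 -m crank '[{"offset":[0,0,0],"spin":0},{"offset":[0,0,0],"spin":0}]' 0.0117; python3 st.py
```

```text
time_s: 6.2
position: [0.5301, 0.1182, 0.3258]
tcp_rot: [[0.0, -0.998, 0.061], [0.0, 0.061, 0.998], [-1.0, -0.0, 0.0]]
force: [-0.2, -0.2, -2.8]
opening: 0.135
F [-0.2 -0.2 -2.8] M [-0.16  0.02 -0.01] open mm 11.75 [0.5301 0.1182 0.3258]
time_s: 6.4
position: [0.5301, 0.1182, 0.3258]
tcp_rot: [[0.0, -0.998, 0.061], [0.0, 0.061, 0.998], [-1.0, -0.0, 0.0]]
force: [0.7, -1.0, -3.6]
opening: 0.132
F [ 0.7 -1.  -3.6] M [-0.1   0.07 -0.01] open mm 11.46 [0.5301 0.1182 0.3258]
time_s: 6.6
position: [0.5301, 0.1181, 0.3258]
tcp_rot: [[0.0, -0.998, 0.061], [0.0, 0.061, 0.998], [-1.0, -0.0, 0.0]]
force: [0.1, 0.3, -3.4]
opening: 0.136
F [ 0.1  0.3 -3.4] M [-0.09  0.04  0.02] open mm 11.82 [0.5301 0.1181 0.3258]
```

```bash
cat > tl.py <<'E'
from h import *
import sys
p,d=tilt()
a=np.radians(86.5); ex=np.array([np.cos(a),np.sin(a)]);ey=np.array([-ex[1],ex[0]])
q=d[:,:2]-[.5353,.1959]; X=q@ex*1000;Y=q@ey*1000;Z=d[:,2]*1000
w=(abs(abs(Y)-58)<3)
for x in range(-90,130,10):
    k=w&(abs(X-x)<5); print(x,np.percentile(Z[k],85).round(1) if k.sum()>3 else None,end="; ")
s=bot.capture("side")
C=cloud(s).reshape(-1,3);q=C[:,:2]-[.5353,.1959]; X=q@ex*1000;Y=q@ey*1000;Z=C[:,2]*1000
print("\nside")
for x in range(-110,130,10):
    k=(abs(X-x)<5)&(abs(abs(Y)-60)<5)&(Z<190)&(Z>20); print(x,np.percentile(Z[k],95).round(1) if k.sum()>3 else None,end="; ")
print()
if len(sys.argv)>1: cv2.imwrite(f"pics/{sys.argv[1]}.png",cv2.resize(s["pixels"][130:260,205:325],None,fx=4.5,fy=4.5,interpolation=3))
E
python3 tl.py cs3;python3 st.py
```

```text
-90 None; -80 153.0; -70 152.9; -60 115.8; -50 114.4; -40 115.8; -30 112.8; -20 114.6; -10 115.2; 0 112.0; 10 110.9; 20 None; 30 None; 40 None; 50 148.9; 60 None; 70 113.1; 80 111.8; 90 112.4; 100 110.7; 110 None; 120 None; 
side
-110 None; -100 114.2; -90 144.0; -80 148.4; -70 116.2; -60 112.9; -50 111.8; -40 111.7; -30 113.3; -20 112.1; -10 113.2; 0 109.9; 10 111.9; 20 112.2; 30 135.3; 40 149.4; 50 142.0; 60 106.1; 70 110.6; 80 110.0; 90 110.4; 100 109.9; 110 None; 120 None; 
F [-1.   0.3 -2.7] M [-0.06  0.04  0.06] open mm 12.14 [0.5301 0.1182 0.3258]
```

View pics/cs3.png

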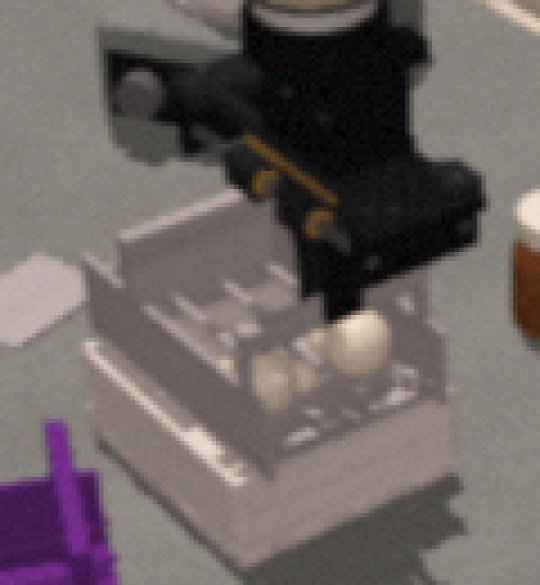

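Easing the jaw command to 11.7 mm lets the bar roll in the pads. The mouth is now about 4 mm up, the lip rests on the pan, and the force has dropped to about 3 N. I'll set it back and regrip deeper, so the pads cover the bar, then tilt with an eased grip.

```bash

python3 -m crank '[{"offset":[0.004,0,-0.002],"spin":0},{"offset":[0,0,0],"spin":0}]' ; python3 st.py
python3 -m crank '[{"offset":[0,0,0],"spin":0},{"offset":[0,0,0],"spin":0},{"offset":[0.004,0,0],"spin":0},{"offset":[0.003,0,0],"spin":0},{"offset":[0,0,0],"spin":0}]' 0.03; python3 st.py
python3 -m crank '[{"offset":[0,0,0],"spin":0},{"offset":[0,0,0],"spin":0},{"offset":[0,0,0],"spin":0},{"offset":[0,0,0],"spin":0}]' 0.0113; python3 st.py
```

```text
time_s: 6.9
position: [0.5302, 0.1161, 0.3218]
tcp_rot: [[0.001, -0.998, 0.061], [0.0, 0.061, 0.998], [-1.0, -0.001, 0.0]]
force: [0.8, 0.4, -2.6]
opening: 0.135
F [ 0.8  0.4 -2.6] M [ 0.09 -0.03  0.04] open mm 11.71 [0.5302 0.1161 0.3218]
time_s: 7.4
position: [0.5297, 0.1161, 0.3142]
tcp_rot: [[-0.001, -0.998, 0.061], [-0.0, 0.061, 0.998], [-1.0, 0.001, -0.0]]
force: [0.8, -0.2, 0.1]
opening: 0.337
F [ 0.8 -0.2  0.1] M [0.02 0.03 0.02] open mm 29.36 [0.5297 0.1161 0.3142]
time_s: 7.8
position: [0.5299, 0.1161, 0.3148]
tcp_rot: [[0.0, -0.998, 0.061], [-0.0, 0.061, 0.998], [-1.0, -0.0, 0.0]]
force: [0.9, -0.1, -1.0]
opening: 0.148
F [ 0.9 -0.1 -1. ] M [0.03 0.02 0.02] open mm 12.91 [0.5299 0.1161 0.3148]
```

```bash

python3 -m crank '[{"offset":[0,0,0],"spin":0},{"offset":[0,0,0],"spin":0},{"offset":[-0.003,0,0.001],"spin":0},{"offset":[-0.004,0,0.002],"spin":0},{"offset":[-0.004,0,0.003],"spin":0},{"offset":[-0.003,0,0.002],"spin":0},{"offset":[0,0,0],"spin":0}]' 0.0117; python3 st.py; python3 tl.py
```

```text
time_s: 8.5
position: [0.5305, 0.1245, 0.3292]
tcp_rot: [[0.001, -0.998, 0.06], [0.0, 0.06, 0.998], [-1.0, -0.001, 0.0]]
force: [0.6, 0.4, -4.1]
opening: 0.141
F [ 0.6  0.4 -4.1] M [-0.28  0.01 -0.01] open mm 12.24 [0.5305 0.1245 0.3292]
-90 None; -80 159.9; -70 164.4; -60 134.6; -50 126.5; -40 125.3; -30 124.6; -20 123.5; -10 123.4; 0 126.1; 10 125.0; 20 122.5; 30 None; 40 None; 50 None; 60 158.8; 70 122.6; 80 122.4; 90 122.6; 100 121.6; 110 121.2; 120 None; 
side
-110 None; -100 114.6; -90 124.6; -80 156.8; -70 156.0; -60 124.9; -50 123.0; -40 123.7; -30 122.4; -20 124.4; -10 122.7; 0 123.4; 10 122.3; 20 123.0; 30 122.2; 40 152.9; 50 157.3; 60 121.6; 70 120.6; 80 119.1; 90 119.5; 100 119.8; 110 None; 120 None;
```

```bash

python3 -m crank '[{"offset":[0,0,0],"spin":0},{"offset":[0,0,0],"spin":0}]' 0.0119; python3 st.py
python3 -m crank '[{"offset":[0,0,0],"spin":0},{"offset":[0,0,0],"spin":0}]' 0.0121; python3 st.py;python3 tl.py
```

```text
time_s: 8.8
position: [0.5303, 0.124, 0.3286]
tcp_rot: [[-0.0, -0.998, 0.061], [-0.0, 0.061, 0.998], [-1.0, 0.0, -0.0]]
force: [0.4, 0.1, -2.9]
opening: 0.139
F [ 0.4  0.1 -2.9] M [-0.18  0.    0.01] open mm 12.06 [0.5303 0.124  0.3286]
time_s: 9.0
position: [0.5304, 0.124, 0.3286]
tcp_rot: [[-0.0, -0.998, 0.061], [-0.0, 0.061, 0.998], [-1.0, 0.0, -0.0]]
force: [0.0, 0.4, -3.7]
opening: 0.145
F [ 0.   0.4 -3.7] M [-0.08  0.03 -0.03] open mm 12.58 [0.5304 0.124  0.3286]
-90 None; -80 162.6; -70 164.0; -60 125.4; -50 122.9; -40 122.7; -30 123.8; -20 121.8; -10 121.2; 0 122.7; 10 120.1; 20 122.0; 30 None; 40 None; 50 None; 60 155.9; 70 117.9; 80 116.4; 90 116.7; 100 116.1; 110 115.6; 120 None; 
side
-110 None; -100 118.9; -90 125.1; -80 157.4; -70 154.3; -60 122.4; -50 122.9; -40 122.2; -30 119.6; -20 120.7; -10 119.9; 0 121.5; 10 118.5; 20 118.1; 30 118.7; 40 150.3; 50 152.9; 60 119.6; 70 112.6; 80 114.0; 90 114.8; 100 113.1; 110 None; 120 None;
```

The jaw gap now sets the tilt, since the bar rolls between the pads and gravity turns it. I'll climb the arc in stages and widen the gap with the angle.

```bash

python3 -m crank '[{"offset":[-0.005,0,0.003],"spin":0},{"offset":[-0.006,0,0.003],"spin":0},{"offset":[0,0,0],"spin":0}]' 0.0126; python3 st.py
python3 -m crank '[{"offset":[-0.005,0,0.004],"spin":0},{"offset":[-0.005,0,0.004],"spin":0},{"offset":[0,0,0],"spin":0}]' 0.0133; python3 st.py;python3 tl.py cs4
```

```text
time_s: 9.4
position: [0.5312, 0.1306, 0.341]
tcp_rot: [[0.003, -0.998, 0.06], [0.0, 0.06, 0.998], [-1.0, -0.003, 0.001]]
force: [-0.6, 0.5, -4.2]
opening: 0.149
F [-0.6  0.5 -4.2] M [-0.27  0.01  0.03] open mm 12.95 [0.5312 0.1306 0.341 ]
time_s: 9.7
position: [0.5316, 0.1387, 0.3507]
tcp_rot: [[0.002, -0.998, 0.06], [0.0, 0.06, 0.998], [-1.0, -0.002, 0.001]]
force: [0.2, 0.0, -4.1]
opening: 0.155
F [ 0.2  0.  -4.1] M [-0.18 -0.04 -0.02] open mm 13.52 [0.5316 0.1387 0.3507]
-90 121.0; -80 123.4; -70 None; -60 184.5; -50 184.6; -40 142.1; -30 142.0; -20 139.6; -10 140.2; 0 136.5; 10 135.3; 20 134.5; 30 131.7; 40 131.8; 50 None; 60 None; 70 None; 80 None; 90 123.4; 100 121.5; 110 121.0; 120 118.1; 
side
-110 None; -100 None; -90 138.6; -80 147.0; -70 175.0; -60 180.0; -50 144.5; -40 140.5; -30 139.1; -20 136.3; -10 136.3; 0 134.2; 10 130.9; 20 130.0; 30 129.2; 40 127.2; 50 147.6; 60 159.9; 70 157.5; 80 119.2; 90 121.6; 100 117.4; 110 115.2; 120 None;
```

View pics/cs4.png

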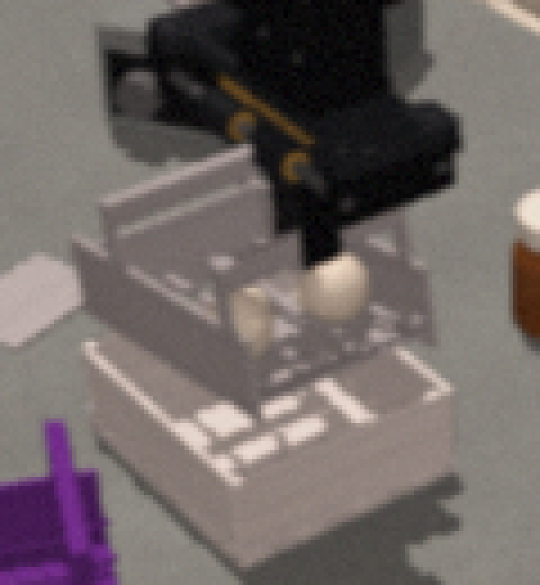

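```bash

python3 -m crank '[{"offset":[0,0,-0.005],"spin":0},{"offset":[-0.003,0,-0.002],"spin":0},{"offset":[-0.003,0,0.003],"spin":0},{"offset":[-0.003,0,0.003],"spin":0},{"offset":[0,0,0],"spin":0}]' 0.0140; python3 st.py
python3 -m crank '[{"offset":[-0.004,0,0.004],"spin":0},{"offset":[0,0,0],"spin":0},{"offset":[0,0,0],"spin":0}]' 0.0147; python3 st.py;python3 tl.py cs5
```

```text
time_s: 10.3
position: [0.5314, 0.1375, 0.3594]
tcp_rot: [[0.001, -0.998, 0.061], [0.0, 0.061, 0.998], [-1.0, -0.001, 0.001]]
force: [0.4, -0.5, -4.1]
opening: 0.165
F [ 0.4 -0.5 -4.1] M [-0.21  0.04 -0.03] open mm 14.34 [0.5314 0.1375 0.3594]
time_s: 10.6
position: [0.5315, 0.1413, 0.3629]
tcp_rot: [[0.001, -0.998, 0.06], [-0.0, 0.06, 0.998], [-1.0, -0.001, -0.0]]
force: [0.3, -0.4, -3.8]
opening: 0.169
F [ 0.3 -0.4 -3.8] M [-0.2   0.   -0.06] open mm 14.73 [0.5315 0.1413 0.3629]
-90 147.0; -80 160.2; -70 None; -60 None; -50 193.1; -40 152.5; -30 149.3; -20 145.6; -10 140.6; 0 139.4; 10 138.4; 20 134.1; 30 133.4; 40 128.0; 50 126.5; 60 None; 70 None; 80 None; 90 None; 100 None; 110 109.6; 120 None; 
side
-110 None; -100 128.6; -90 152.0; -80 159.2; -70 179.4; -60 187.6; -50 173.4; -40 150.4; -30 147.4; -20 142.2; -10 142.3; 0 138.9; 10 135.3; 20 133.2; 30 129.6; 40 126.9; 50 144.9; 60 157.7; 70 153.3; 80 114.2; 90 112.8; 100 111.1; 110 None; 120 None;
```

View pics/cs5.png

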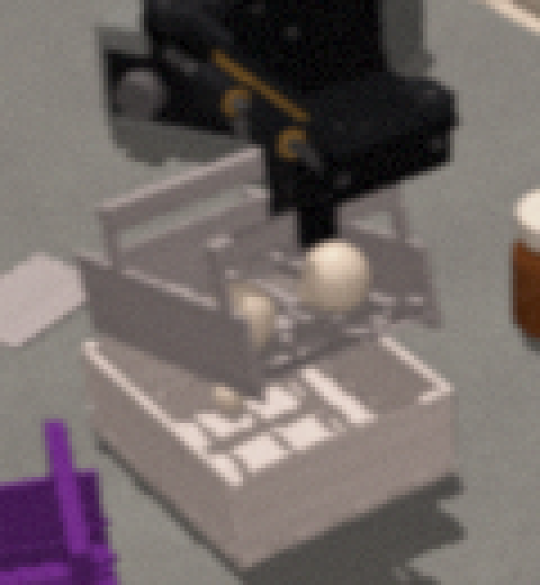

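At about 16° of tilt one small ball is already in the pan, at crop (230,398). I'll continue.

```bash

python3 -m crank '[{"offset":[-0.004,0,0.004],"spin":0},{"offset":[-0.004,0,0.003],"spin":0},{"offset":[-0.003,0,0.003],"spin":0},{"offset":[0,0,0],"spin":0},{"offset":[0,0,0],"spin":0}]' 0.0158; python3 st.py;python3 tl.py cs6
```

```text
time_s: 11.2
position: [0.532, 0.1512, 0.3739]
tcp_rot: [[0.0, -0.998, 0.06], [-0.0, 0.06, 0.998], [-1.0, -0.0, -0.0]]
force: [-0.3, -0.8, -3.2]
opening: 0.18
F [-0.3 -0.8 -3.2] M [-0.06 -0.01 -0.01] open mm 15.67 [0.532  0.1512 0.3739]
-90 143.2; -80 165.7; -70 175.7; -60 None; -50 None; -40 204.0; -30 157.6; -20 157.4; -10 152.5; 0 147.4; 10 144.1; 20 141.9; 30 136.0; 40 133.4; 50 130.1; 60 139.9; 70 None; 80 None; 90 None; 100 None; 110 None; 120 None; 
side
-110 None; -100 None; -90 153.4; -80 173.0; -70 174.2; -60 185.8; -50 187.8; -40 160.5; -30 157.9; -20 152.6; -10 151.0; 0 145.9; 10 142.0; 20 138.1; 30 132.3; 40 131.5; 50 129.1; 60 151.8; 70 157.7; 80 111.3; 90 110.9; 100 107.6; 110 105.6; 120 None;
```

View pics/cs6.png

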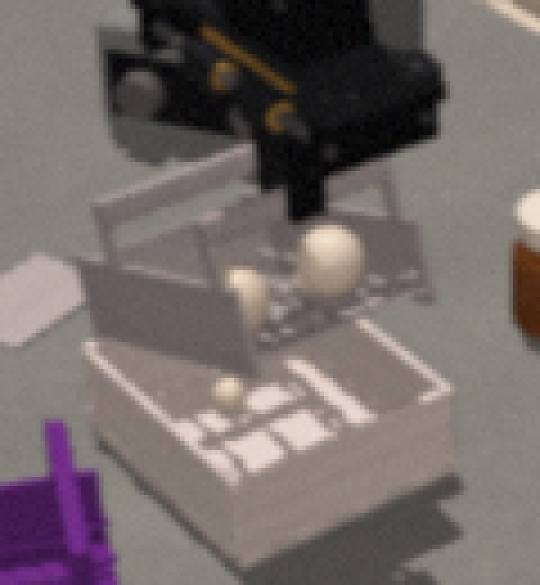

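```bash

python3 -m crank '[{"offset":[-0.005,0,0.004],"spin":0},{"offset":[-0.004,0,0.004],"spin":0},{"offset":[-0.004,0,0.004],"spin":0},{"offset":[0,0,0],"spin":0},{"offset":[0,0,0],"spin":0}]' 0.0163; python3 st.py;python3 tl.py cs7
```

```text
time_s: 11.8
position: [0.5327, 0.1632, 0.3869]
tcp_rot: [[0.0, -0.998, 0.06], [-0.0, 0.06, 0.998], [-1.0, -0.0, -0.0]]
force: [0.3, -0.6, -3.3]
opening: 0.19
F [ 0.3 -0.6 -3.3] M [-0.18  0.03  0.01] open mm 16.55 [0.5327 0.1632 0.3869]
-90 None; -80 161.5; -70 180.0; -60 190.1; -50 187.0; -40 None; -30 None; -20 None; -10 165.6; 0 159.7; 10 157.7; 20 150.5; 30 147.5; 40 140.9; 50 135.3; 60 132.9; 70 154.4; 80 161.0; 90 None; 100 None; 110 None; 120 None; 
side
-110 None; -100 None; -90 151.1; -80 169.1; -70 186.3; -60 186.9; -50 188.6; -40 183.8; -30 171.4; -20 165.2; -10 162.7; 0 157.9; 10 151.3; 20 146.8; 30 144.0; 40 137.5; 50 133.8; 60 137.2; 70 157.7; 80 158.5; 90 110.9; 100 111.2; 110 103.5; 120 None;
```

View pics/cs7.png

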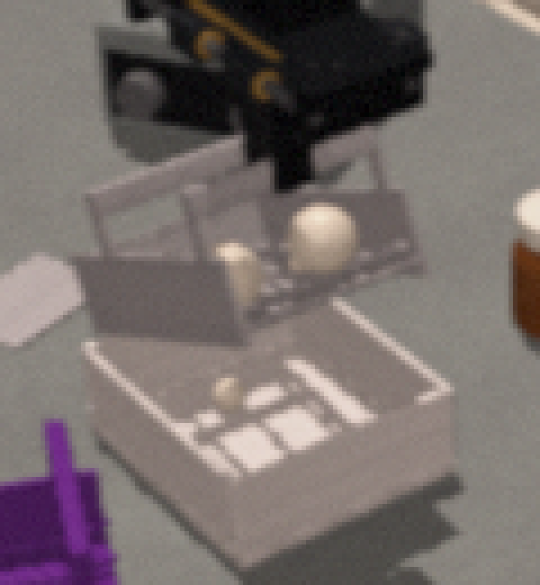

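```bash
cat > balls.py <<'E'
from h import *
import sys
th=np.radians(float(sys.argv[1])); gz=float(sys.argv[2])
st=bot.read_state(); G=st["position"]+np.array([0,0,-gz])
a=np.radians(86.5); h=np.array([np.cos(a),np.sin(a),0]);up=np.array([0,0,1.])
ex=h*np.cos(th)-up*np.sin(th); ez=h*np.sin(th)+up*np.cos(th); ey=np.cross(ez,ex)
R=np.stack([ex,ey,ez],1); O=G-R@np.array([-.08,0,.08])   # underside middle
print("origin",O.round(4))
for n in ("side","top"):
    s=bot.capture(n);C=cloud(s)
    hsv=cv2.cvtColor(s["pixels"],cv2.COLOR_BGR2HSV)
    for l in("large0_center","small0_center"):
        for r in bot.regions_of(l,s):
            if r["p"]<.25: continue
            m=r["region"]&(s["depth"]>0); w=C[m]
            if len(w)<4: continue
            w0=np.median(w,0); cam=np.linalg.inv(s["world_to_cam"])[:3,3]; v=(w0-cam)/np.linalg.norm(w0-cam)
            c=w0+v*(.015 if l[0]=="l" else .007)
            print(n,l,round(r["p"],2),np.round(r["extent"]),"world",c.round(3),"sieve",(R.T@(c-O)).round(3))
    np.save(f"last_{n}.npy",s["pixels"])
    if n=="side":
        f=4; q=s["pixels"][130:260,205:345]; cv2.imwrite("pics/b.png",cv2.resize(q,None,fx=5,fy=4.5,interpolation=2))
E
python3 balls.py 27 0.175
```

```text
origin [0.5348 0.1979 0.104 ]
side large0_center 0.4 [259. 190.  12.  13.] world [0.511 0.171 0.149] sieve [-0.045  0.022  0.027]
side small0_center 0.53 [257. 216.   7.   5.] world [0.537 0.237 0.017] sieve [ 0.075  0.    -0.06 ]
```

```bash

python3 -m crank '[{"offset":[-0.004,0,0.004],"spin":0},{"offset":[-0.003,0,0.004],"spin":0},{"offset":[0,0,0],"spin":0},{"offset":[0,0,0],"spin":0},{"offset":[0,0,0],"spin":0}]' 0.0172; python3 st.py;python3 tl.py cs8; python3 balls.py 31 0.175
```

```text
time_s: 12.7
position: [0.5333, 0.1711, 0.3939]
tcp_rot: [[0.0, -0.998, 0.061], [-0.0, 0.061, 0.998], [-1.0, -0.0, -0.0]]
force: [-0.4, 0.8, -2.8]
opening: 0.198
F [-0.4  0.8 -2.8] M [-0.02  0.02 -0.  ] open mm 17.27 [0.5333 0.1711 0.3939]
-90 None; -80 162.8; -70 181.5; -60 195.8; -50 196.9; -40 200.0; -30 None; -20 None; -10 None; 0 169.6; 10 162.2; 20 158.5; 30 152.7; 40 148.5; 50 139.6; 60 134.7; 70 146.4; 80 160.7; 90 160.9; 100 None; 110 None; 120 None; 
side
-110 None; -100 None; -90 62.9; -80 170.4; -70 185.6; -60 186.9; -50 187.5; -40 185.7; -30 181.2; -20 174.8; -10 167.3; 0 164.8; 10 156.7; 20 153.2; 30 146.9; 40 139.7; 50 134.4; 60 135.7; 70 154.7; 80 158.1; 90 113.8; 100 108.7; 110 99.5; 120 None; 
origin [0.5349 0.1983 0.109 ]
side large0_center 0.62 [256. 216.   0.   5.] world [0.541 0.243 0.012] sieve [ 0.088 -0.003 -0.06 ]
side small0_center 0.75 [246. 171.  50.  25.] world [0.517 0.279 0.153] sieve [0.046 0.023 0.079]
side small0_center 0.36 [256. 216.   5.   5.] world [0.537 0.239 0.016] sieve [ 0.083  0.    -0.059]
```

View pics/cs8.png

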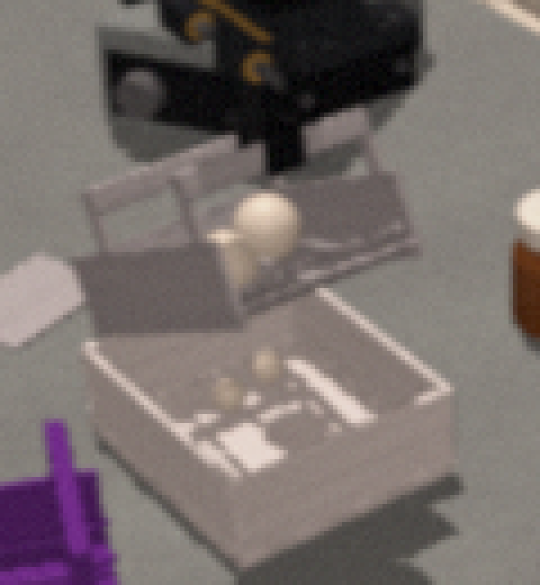

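Two small balls are now in the pan, at crop (228,390) and (265,360), and the large balls have begun to roll. I'll hold here and look again.

```bash

python3 -m crank '[{"offset":[0,0,0],"spin":0},{"offset":[0,0,0],"spin":0},{"offset":[0,0,0],"spin":0},{"offset":[0,0,0],"spin":0}]'; python3 st.py
python3 - <<'E'
from h import *
s=bot.capture("side");p=bot.capture("top")
a=cv2.resize(s["pixels"][140:260,210:320],None,fx=6,fy=5,interpolation=2);cv2.imwrite("pics/s9.png",a)
cv2.imwrite("pics/t9.png",cv2.resize(p["pixels"][195:305,130:300],None,fx=4.5,fy=4.5,interpolation=2))
E
```

```text
time_s: 13.5
position: [0.5333, 0.171, 0.3938]
tcp_rot: [[0.0, -0.998, 0.061], [0.0, 0.061, 0.998], [-1.0, -0.0, 0.0]]
force: [-0.3, -1.2, 0.5]
opening: 0.2
F [-0.3 -1.2  0.5] M [ 0.02 -0.01  0.01] open mm 17.38 [0.5333 0.171  0.3938]
```

View pics/s9.png

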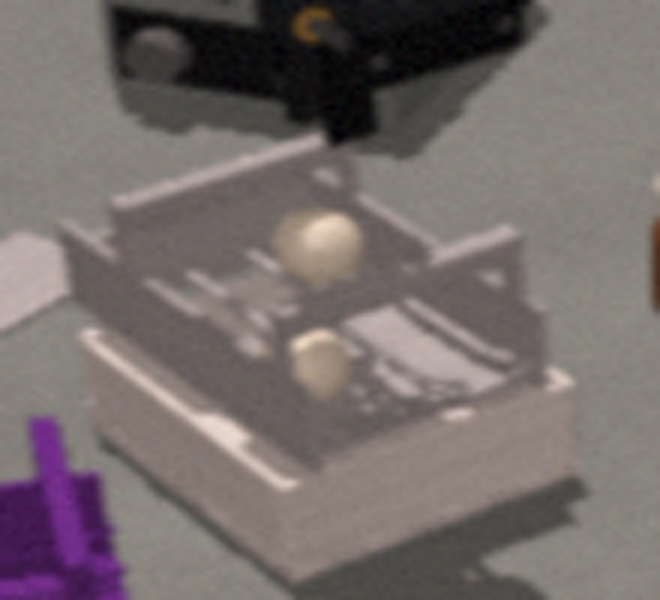

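View pics/t9.png

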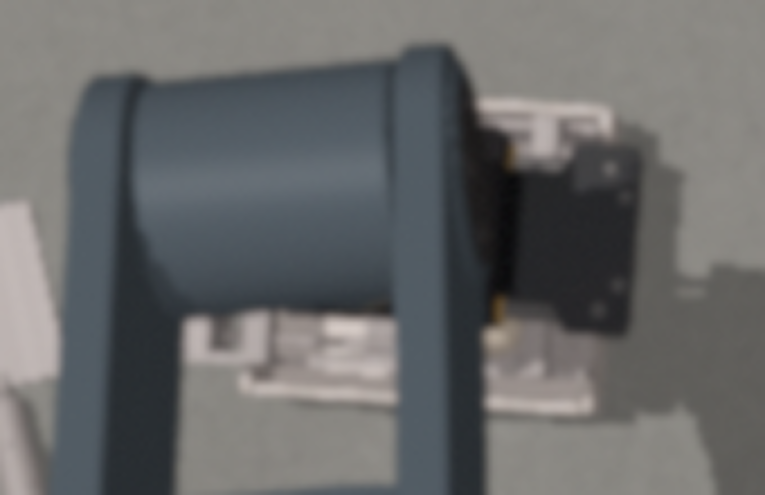

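The sieve slipped out of the eased grip and dropped back onto the pan. The side view shows one large ball on the slots at (320,240) and one in the dip at (320,360), both still inside. I'll back off and look.

```bash

python3 -m crank '[{"offset":[0,0,-0.045],"spin":0},{"offset":[0,0,-0.045],"spin":0},{"offset":[0,0,-0.045],"spin":0},{"offset":[0,0,-0.045],"spin":0},{"offset":[0,0,-0.045],"spin":0}]' 0.04
cat > look.py <<'E'
from h import *
import sys
tag=sys.argv[1]
p=bot.capture("top");s=bot.capture("side")
C=cloud(p).reshape(-1,3)
k=(abs(C[:,0]-.535)<.1)&(C[:,1]>.05)&(C[:,1]<.34)&(C[:,2]>.135)&(C[:,2]<.165); d=C[k]
def fit(g): r=cv2.minAreaRect((g[:,:2]*1000).astype(np.float32)); return np.array(r[0]),r[1]
ym=d[:,1].mean(); A,ra=fit(d[d[:,1]<ym]);B,rb=fit(d[d[:,1]>=ym])
print("mouth",A.round(1),np.round(ra,1),d[d[:,1]<ym][:,2].mean().round(4),"slots",B.round(1),np.round(rb,1),d[d[:,1]>=ym][:,2].mean().round(4))
v=(B-A);az=np.degrees(np.arctan2(v[1],v[0]));m=A+v/np.linalg.norm(v)*80;print("len",np.linalg.norm(v),"az",az,"mid",m.round(1))
cv2.imwrite(f"pics/{tag}t.png",cv2.resize(p["pixels"][195:305,155:300],None,fx=5,fy=5,interpolation=2))
cv2.imwrite(f"pics/{tag}s.png",cv2.resize(s["pixels"][150:260,205:325],None,fx=5.5,fy=5.5,interpolation=2))
ex=np.array([np.cos(np.radians(az)),np.sin(np.radians(az))]);ey=np.array([-ex[1],ex[0]])
for q,n in((p,"top"),(s,"side")):
    CC=cloud(q)
    for l in("large0_center","small0_center"):
        for r in bot.regions_of(l,q):
            if r["p"]<.3: continue
            mm=r["region"]&(q["depth"]>0);w=CC[mm]
            if len(w)<4: continue
            w0=np.median(w,0);o=(w0[:2]*1000-m)
            print(n,l,round(r["p"],2),np.round(r["extent"]),w0.round(3),"sieve xy",round(float(o@ex)),round(float(o@ey)))
E
python3 look.py k1
```

```text
time_s: 14.1
position: [0.5193, -0.0552, 0.3939]
tcp_rot: [[0.0, -0.998, 0.06], [-0.0, 0.06, 0.998], [-1.0, -0.0, -0.0]]
force: [1.3, 0.2, -0.2]
opening: 0.445
mouth [533.4 133. ] [ 12.6 119.1] 0.1471 slots [538.3 258.2] [ 13.6 119.1] 0.1466
len 125.24295354862915 az 87.73525620997174 mid [536.5 213. ]
top large0_center 0.59 [240. 265.  14.  22.] [0.503 0.162 0.104] sieve xy -53 31
top large0_center 0.59 [215. 249. 100.  61.] [0.541 0.204 0.072] sieve xy -9 -5
top small0_center 0.38 [208. 253.   7.  10.] [0.538 0.24  0.022] sieve xy 27 0
side large0_center 0.51 [267. 213.  12.  18.] [0.502 0.146 0.098] sieve xy -68 32
side large0_center 0.39 [262. 202.  77.  67.] [0.536 0.189 0.09 ] sieve xy -24 -1
side small0_center 0.67 [385. 211.  31.  46.] [ 0.76  -0.016  0.07 ] sieve xy -220 -232
```

```bash
python3 -c "
import cv2,numpy as np
a=cv2.imread('pics/k1t.png');b=cv2.imread('pics/k1s.png');h=max(a.shape[0],b.shape[0])
o=np.zeros((600,800,3),np.uint8)
a=cv2.resize(a,(400,303));b=cv2.resize(b,(400,366));o[:303,:400]=a;o[:366,400:]=b;cv2.imwrite('pics/k1.png',o)"
```

```text
(no output)
```

View pics/k1t.png

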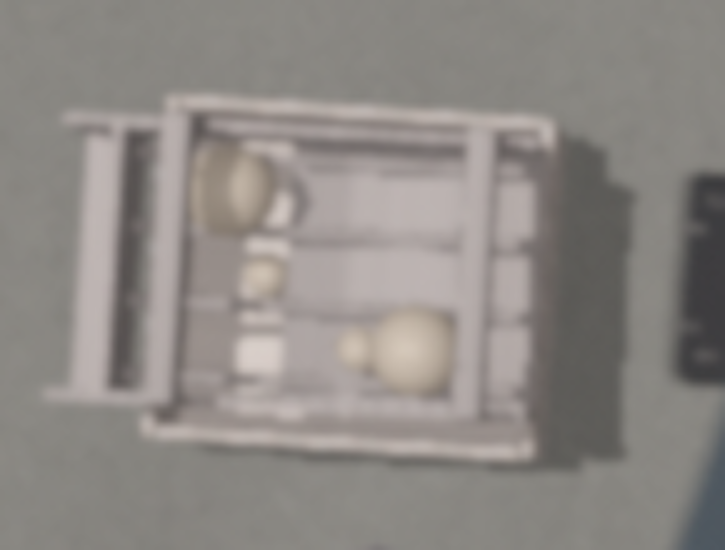

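View pics/k1s.png

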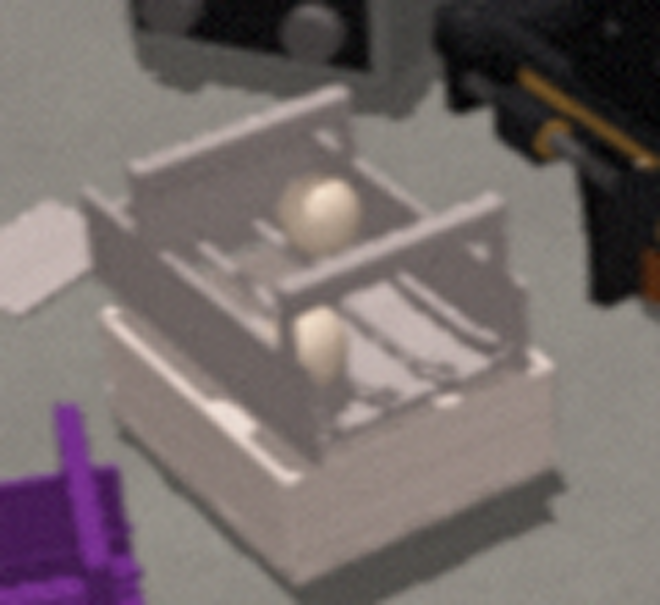

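The sieve sits level, shifted about 17 mm along y (mouth arch at (533, 133) mm). Two small balls are in the pan. One small ball is still in the sieve at crop (355,350), beside a large ball, and the other large ball is at the slots. I'll regrip deeper and keep the sieve hanging free this time, so the jaws stay loaded.

```bash

python3 -m crank '[{"offset":[0,-0.001,0.048],"spin":-0.02},{"offset":[0,0,0.047],"spin":0},{"offset":[0,-0.001,0.047],"spin":0},{"offset":[0,0,0.047],"spin":0},{"offset":[0.026,-0.001,0],"spin":0},{"offset":[0.027,0,0],"spin":0},{"offset":[0.026,0,0],"spin":0},{"offset":[0,0,0],"spin":0},{"offset":[0,0,0],"spin":0}]' 0.035; python3 st.py
```

```text
time_s: 15.3
position: [0.531, 0.1363, 0.3148]
tcp_rot: [[-0.001, -0.999, 0.039], [0.0, 0.039, 0.999], [-1.0, 0.001, 0.0]]
force: [0.4, -0.7, 0.3]
opening: 0.404
F [ 0.4 -0.7  0.3] M [-0.01  0.01  0.01] open mm 35.14 [0.531  0.1363 0.3148]
```

```bash

python3 -m crank '[{"offset":[0,-0.002,-0.003],"spin":0},{"offset":[0,0,0],"spin":0},{"offset":[0,0,0],"spin":0},{"offset":[0,0,0],"spin":0},{"offset":[0,0,0],"spin":0},{"offset":[-0.008,0,0],"spin":0},{"offset":[-0.008,0,0],"spin":0},{"offset":[-0.008,0,0],"spin":0},{"offset":[-0.008,0,0.002],"spin":0},{"offset":[-0.006,0,0.003],"spin":0},{"offset":[0,0,0],"spin":0}]' 0.009; python3 st.py; python3 tl.py
```

```text
time_s: 16.4
position: [0.5336, 0.1374, 0.3539]
tcp_rot: [[0.002, -0.999, 0.04], [0.0, 0.04, 0.999], [-1.0, -0.002, 0.0]]
force: [0.5, -0.2, -3.8]
opening: 0.131
F [ 0.5 -0.2 -3.8] M [-0.24  0.06  0.02] open mm 11.43 [0.5336 0.1374 0.3539]
-90 None; -80 56.4; -70 None; -60 None; -50 None; -40 150.3; -30 149.5; -20 147.9; -10 148.9; 0 149.4; 10 148.3; 20 150.6; 30 149.2; 40 150.2; 50 None; 60 None; 70 None; 80 None; 90 147.8; 100 148.3; 110 146.2; 120 146.0; 
side
-110 None; -100 None; -90 61.9; -80 146.2; -70 177.4; -60 180.5; -50 149.3; -40 148.5; -30 146.1; -20 147.5; -10 147.2; 0 146.2; 10 146.7; 20 147.0; 30 148.5; 40 147.1; 50 167.0; 60 183.4; 70 178.4; 80 144.9; 90 146.3; 100 146.7; 110 143.5; 120 143.3;
```

```bash

python3 -m crank '[{"offset":[-0.010,0,0.005],"spin":0},{"offset":[-0.010,0,0.005],"spin":0},{"offset":[-0.010,0,0.005],"spin":0},{"offset":[-0.010,0,0.005],"spin":0},{"offset":[-0.008,0,0.004],"spin":0},{"offset":[0,0,0],"spin":0}]' 0.0125; python3 st.py
python3 -m crank '[{"offset":[0,0,0],"spin":0},{"offset":[0,0,0],"spin":0}]' 0.0135; python3 st.py
python3 -m crank '[{"offset":[0,0,0],"spin":0},{"offset":[0,0,0],"spin":0}]' 0.0145; python3 st.py; python3 tl.py d1
```

```text
time_s: 17.1
position: [0.5347, 0.1618, 0.4025]
tcp_rot: [[0.003, -0.999, 0.04], [0.001, 0.04, 0.999], [-1.0, -0.003, 0.001]]
force: [-0.6, 0.8, -3.9]
opening: 0.148
F [-0.6  0.8 -3.9] M [-0.21 -0.06 -0.03] open mm 12.85 [0.5347 0.1618 0.4025]
time_s: 17.3
position: [0.534, 0.1608, 0.4002]
tcp_rot: [[-0.002, -0.999, 0.041], [-0.001, 0.041, 0.999], [-1.0, 0.002, -0.001]]
force: [-1.1, 0.1, -3.6]
opening: 0.154
F [-1.1  0.1 -3.6] M [-0.27  0.   -0.02] open mm 13.41 [0.534  0.1608 0.4002]
time_s: 17.5
position: [0.5343, 0.1607, 0.4002]
tcp_rot: [[-0.001, -0.999, 0.041], [-0.001, 0.041, 0.999], [-1.0, 0.001, -0.001]]
force: [0.0, 0.9, -4.6]
opening: 0.171
F [ 0.   0.9 -4.6] M [-0.26  0.01  0.01] open mm 14.85 [0.5343 0.1607 0.4002]
-90 None; -80 155.2; -70 188.6; -60 199.8; -50 199.8; -40 None; -30 None; -20 187.0; -10 184.6; 0 182.3; 10 180.4; 20 174.1; 30 171.6; 40 169.6; 50 166.6; 60 162.2; 70 171.3; 80 133.1; 90 107.3; 100 None; 110 None; 120 None; 
side
-110 None; -100 None; -90 60.7; -80 171.6; -70 186.6; -60 188.0; -50 187.9; -40 187.0; -30 187.7; -20 185.3; -10 183.6; 0 179.4; 10 175.9; 20 173.3; 30 169.8; 40 165.8; 50 163.1; 60 158.3; 70 184.9; 80 180.6; 90 148.3; 100 149.9; 110 145.7; 120 143.0;
```

View pics/d1.png

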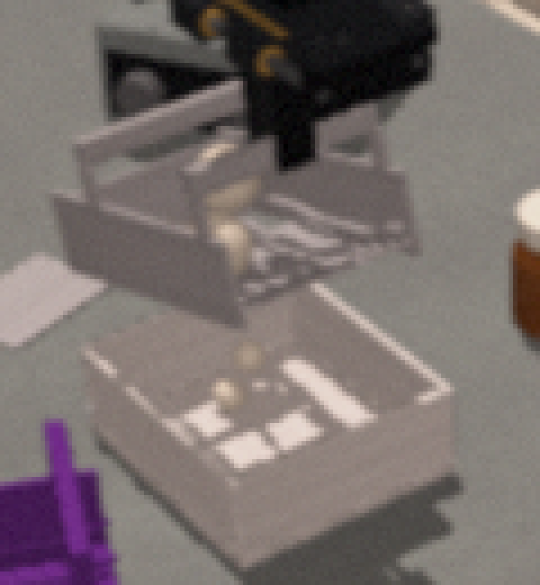

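The sieve hangs free at about 18°, with two small balls visible in the pan at crop (228,392) and (250,353). I'll open up the tilt further.

```bash

python3 -m crank '[{"offset":[0,0,0],"spin":0},{"offset":[0,0,0],"spin":0}]' 0.0154; python3 st.py
python3 -m crank '[{"offset":[0,0,0],"spin":0},{"offset":[0,0,0],"spin":0}]' 0.0162; python3 st.py
python3 -m crank '[{"offset":[0,0,0],"spin":0},{"offset":[0,0,0],"spin":0}]' 0.0168; python3 st.py; python3 tl.py d2
```

```text
time_s: 17.8
position: [0.5343, 0.1609, 0.4007]
tcp_rot: [[-0.0, -0.999, 0.041], [-0.0, 0.041, 0.999], [-1.0, 0.0, -0.0]]
force: [-0.2, -0.5, -3.7]
opening: 0.18
F [-0.2 -0.5 -3.7] M [-0.27  0.02 -0.03] open mm 15.66 [0.5343 0.1609 0.4007]
time_s: 18.0
position: [0.5343, 0.161, 0.4008]
tcp_rot: [[0.0, -0.999, 0.041], [-0.0, 0.041, 0.999], [-1.0, -0.0, -0.0]]
force: [1.1, 0.5, -5.3]
opening: 0.193
F [ 1.1  0.5 -5.3] M [-0.19 -0.01  0.06] open mm 16.81 [0.5343 0.161  0.4008]
time_s: 18.2
position: [0.5343, 0.161, 0.4008]
tcp_rot: [[-0.0, -0.999, 0.041], [0.0, 0.041, 0.999], [-1.0, 0.0, 0.0]]
force: [0.7, 0.1, -2.4]
opening: 0.197
F [ 0.7  0.1 -2.4] M [-0.16  0.04 -0.  ] open mm 17.13 [0.5343 0.161  0.4008]
-90 179.3; -80 193.1; -70 205.5; -60 202.9; -50 201.4; -40 None; -30 None; -20 172.9; -10 167.4; 0 161.9; 10 155.4; 20 147.4; 30 141.0; 40 135.2; 50 142.6; 60 153.0; 70 158.8; 80 None; 90 96.4; 100 None; 110 None; 120 None; 
side
-110 None; -100 177.7; -90 185.0; -80 186.8; -70 187.7; -60 188.2; -50 188.7; -40 183.2; -30 175.8; -20 169.9; -10 160.9; 0 154.4; 10 148.5; 20 139.6; 30 135.3; 40 130.4; 50 142.3; 60 154.9; 70 145.1; 80 99.3; 90 None; 100 None; 110 None; 120 None;
```

View pics/d2.png

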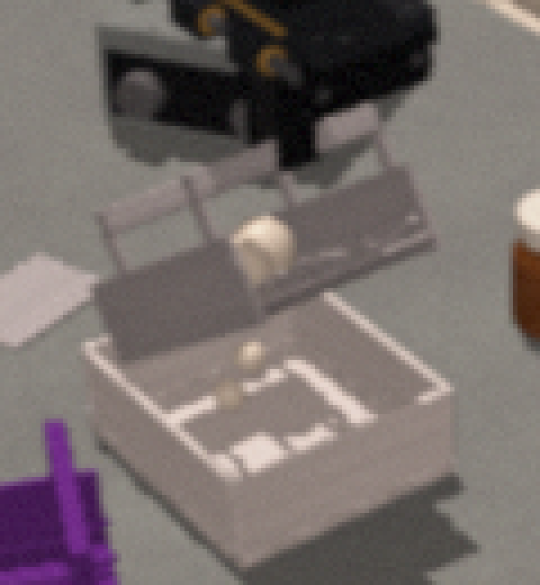

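```bash

python3 -m crank '[{"offset":[0,0,0],"spin":0},{"offset":[0,0,0],"spin":0},{"offset":[0,0,0],"spin":0}]' 0.0164; python3 st.py;  python3 tl.py d3
```

```text
time_s: 18.6
position: [0.5343, 0.161, 0.4008]
tcp_rot: [[0.0, -0.999, 0.041], [-0.0, 0.041, 0.999], [-1.0, -0.0, -0.0]]
force: [-0.6, -0.5, -3.8]
opening: 0.192
F [-0.6 -0.5 -3.8] M [-0.21  0.01 -0.03] open mm 16.72 [0.5343 0.161  0.4008]
-90 179.9; -80 193.5; -70 206.0; -60 203.4; -50 202.3; -40 None; -30 None; -20 173.1; -10 167.1; 0 160.0; 10 156.7; 20 147.9; 30 140.7; 40 133.4; 50 144.1; 60 155.0; 70 158.5; 80 None; 90 97.3; 100 None; 110 None; 120 None; 
side
-110 None; -100 180.7; -90 185.0; -80 188.6; -70 188.3; -60 187.4; -50 187.1; -40 182.6; -30 176.9; -20 168.6; -10 161.0; 0 155.7; 10 148.3; 20 139.6; 30 133.1; 40 132.1; 50 143.7; 60 155.0; 70 152.3; 80 95.3; 90 94.0; 100 None; 110 None; 120 None;
```

View pics/d3.png

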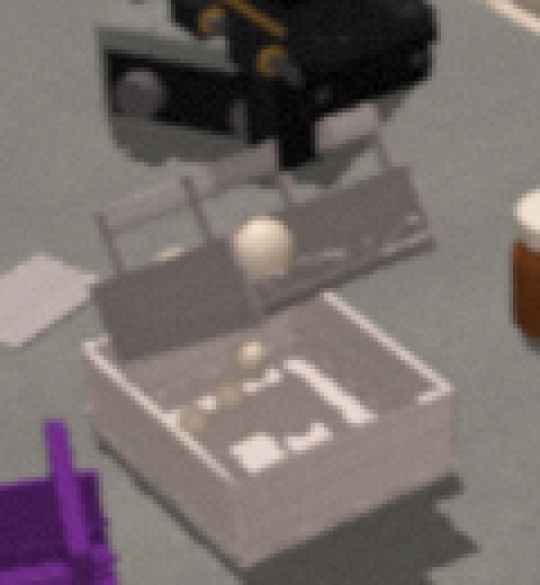

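All three small balls are now in the pan, at crop (250,352), (230,393) and (190,418), and both large balls are in the sieve at (170,253) and (263,247). Next I put the lip on the pan rim and lower along the arc with a firm grip.

```bash

python3 -m crank '[{"offset":[-0.006,0,0],"spin":0},{"offset":[-0.006,0,0.003],"spin":0},{"offset":[0,0,0.006],"spin":0},{"offset":[0,0,0.006],"spin":0},{"offset":[0,0,0.006],"spin":0},{"offset":[0,0,0.004],"spin":0},{"offset":[0,0,0],"spin":0}]' 0.0150; python3 st.py;  python3 tl.py d4
```

```text
time_s: 19.4
position: [0.5352, 0.1867, 0.4126]
tcp_rot: [[-0.0, -0.999, 0.04], [0.0, 0.04, 0.999], [-1.0, 0.0, 0.0]]
force: [0.3, 1.2, -3.7]
opening: 0.184
F [ 0.3  1.2 -3.7] M [-0.18 -0.01 -0.01] open mm 16.05 [0.5352 0.1867 0.4126]
-90 None; -80 61.6; -70 187.2; -60 199.3; -50 213.6; -40 216.7; -30 213.6; -20 225.4; -10 None; 0 None; 10 None; 20 172.1; 30 167.3; 40 160.0; 50 151.9; 60 145.4; 70 142.5; 80 158.5; 90 167.3; 100 163.1; 110 None; 120 None; 
side
-110 None; -100 None; -90 60.5; -80 183.3; -70 189.1; -60 188.3; -50 189.1; -40 188.6; -30 186.9; -20 188.4; -10 187.7; 0 182.6; 10 177.2; 20 168.3; 30 159.8; 40 153.1; 50 145.8; 60 140.2; 70 148.3; 80 163.4; 90 160.9; 100 123.1; 110 100.9; 120 None;
```

View pics/d4.png

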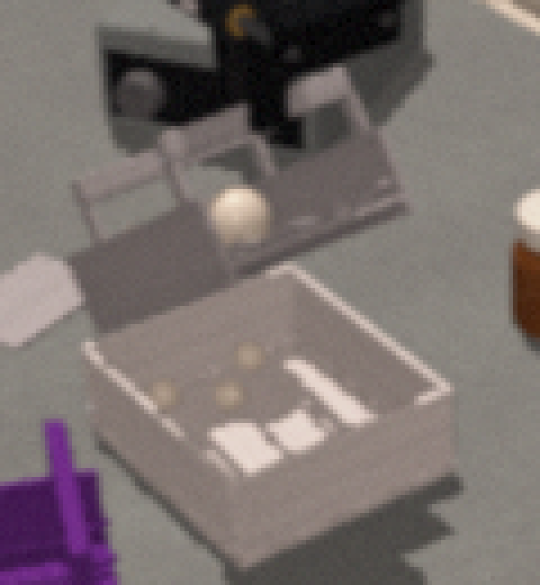

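```bash

python3 -m crank '[{"offset":[0.004,0,0],"spin":0},{"offset":[0.004,0,0],"spin":0},{"offset":[0.005,0,-0.008],"spin":0},{"offset":[0.005,0,-0.006],"spin":0},{"offset":[0.005,0,-0.006],"spin":0},{"offset":[0.005,0,-0.006],"spin":0},{"offset":[0.005,0,-0.006],"spin":0},{"offset":[0,0,0],"spin":0}]' 0.0145; python3 st.py;  python3 tl.py d5
```

```text
time_s: 20.3
position: [0.534, 0.1531, 0.3792]
tcp_rot: [[-0.001, -0.999, 0.042], [-0.0, 0.042, 0.999], [-1.0, 0.001, -0.0]]
force: [0.5, -0.8, 1.3]
opening: 0.168
F [ 0.5 -0.8  1.3] M [ 0.08 -0.   -0.  ] open mm 14.6 [0.534  0.1531 0.3792]
-90 111.5; -80 143.3; -70 148.5; -60 None; -50 None; -40 None; -30 None; -20 111.5; -10 111.9; 0 110.6; 10 111.7; 20 112.3; 30 112.1; 40 129.5; 50 148.8; 60 None; 70 111.2; 80 68.2; 90 None; 100 None; 110 None; 120 None; 
side
-110 None; -100 106.1; -90 109.5; -80 144.4; -70 145.9; -60 110.2; -50 110.5; -40 109.8; -30 109.3; -20 111.2; -10 111.5; 0 111.4; 10 111.3; 20 110.7; 30 110.4; 40 143.4; 50 147.5; 60 112.2; 70 110.0; 80 110.0; 90 109.5; 100 109.6; 110 94.2; 120 None;
```

View pics/d5.png

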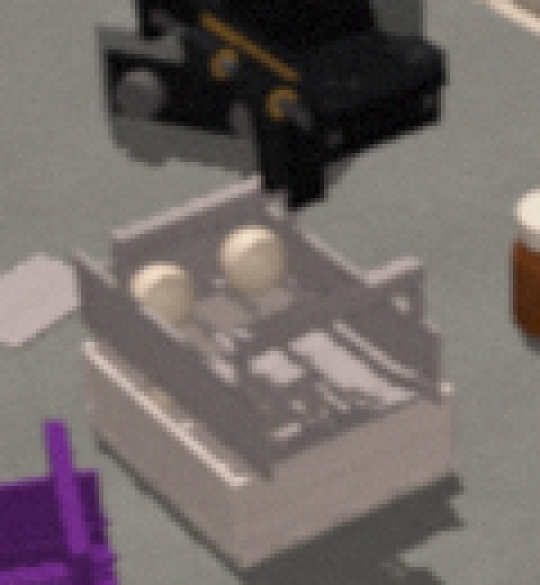

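The bar slipped out near the end again, but the sieve landed level on the pan (wall tops at about 110 mm) with both large balls at the slots. I'll back off to verify.

```bash

python3 -m crank '[{"offset":[-0.03,0,0],"spin":0},{"offset":[0,0,-0.045],"spin":0},{"offset":[0,0,-0.045],"spin":0},{"offset":[0,0,-0.045],"spin":0},{"offset":[0,0,-0.045],"spin":0},{"offset":[0,0,-0.03],"spin":0}]' 0.04; python3 look.py k2
```

```text
time_s: 21.0
position: [0.5256, -0.0581, 0.4105]
tcp_rot: [[0.002, -0.999, 0.042], [-0.001, 0.042, 0.999], [-1.0, -0.002, -0.001]]
force: [0.8, 0.9, -0.9]
opening: 0.455
mouth [532.5 123.5] [ 12.8 117.5] 0.147 slots [537.3 248.4] [ 13.2 117.4] 0.1468
len 124.94895333774839 az 87.80650153352752 mid [535.6 203.5]
top large0_center 0.78 [204. 264.  11.  18.] [0.504 0.236 0.106] sieve xy 31 32
top small0_center 0.54 [258. 249.  11.  57.] [0.533 0.123 0.147] sieve xy -80 -1
side large0_center 0.63 [440. 241.  32.  63.] [ 0.761 -0.204  0.081] sieve xy -399 -241
side large0_center 0.6 [468. 374.  49.  52.] [ 0.53  -0.474  0.035] sieve xy -677 -21
side large0_center 0.52 [248. 198.  16.  16.] [0.501 0.225 0.104] sieve xy 20 36
side small0_center 0.65 [296. 272.  17.  19.] [ 0.473 -0.017  0.03 ] sieve xy -223 54
```

View pics/k2t.png

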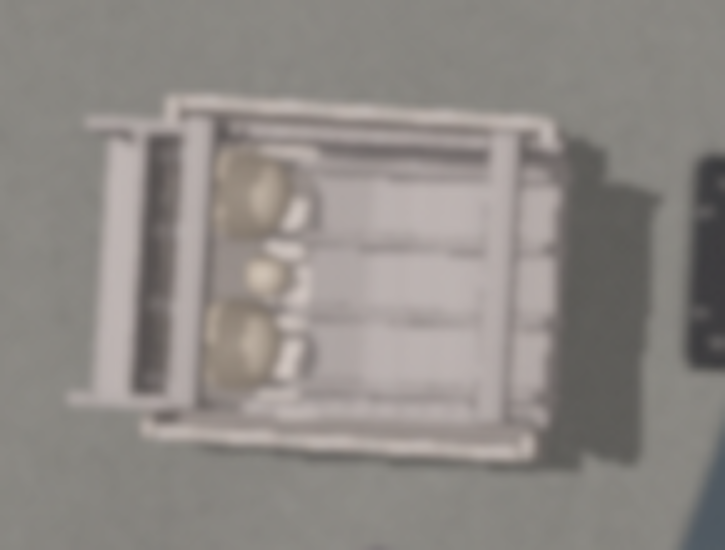

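View pics/k2s.png

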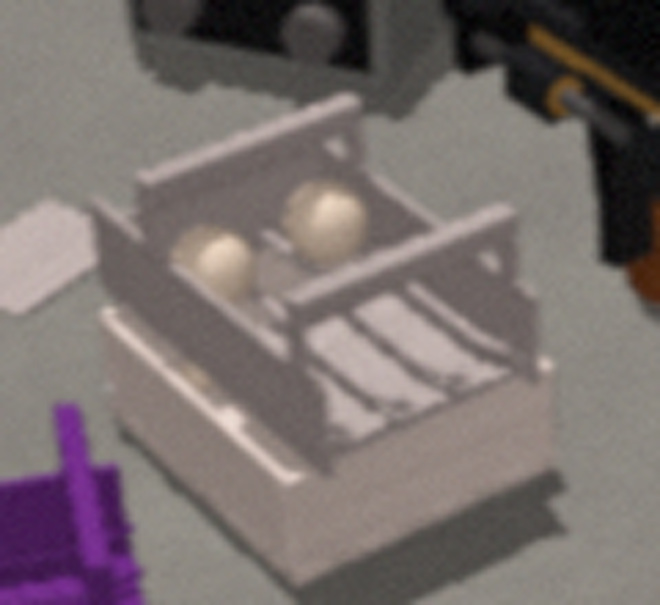

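Confirmed: the sieve is level with its middle at (535.6, 203.5) mm, about 8 mm from the pan's middle. Both large balls are on the slots at top crop (250,190) and (240,345), and no small balls are left in the sieve. Next is the slot arch at (537.3, 248.4).

```bash

python3 -m crank '[{"offset":[0,0,0.044],"spin":0},{"offset":[0,0,0.044],"spin":0},{"offset":[0,0,0.044],"spin":0},{"offset":[0,0,0.044],"spin":0},{"offset":[0,0,0.044],"spin":0},{"offset":[0,0,0.044],"spin":0},{"offset":[0,0.001,0.043],"spin":0},{"offset":[0,0,0],"spin":0}]' 0.04; python3 st.py
```

```text
time_s: 22.1
position: [0.5355, 0.2573, 0.4099]
tcp_rot: [[0.001, -0.999, 0.032], [0.003, 0.032, 0.999], [-1.0, -0.001, 0.003]]
force: [-0.4, -0.7, -1.0]
opening: 0.461
F [-0.4 -0.7 -1. ] M [ 0.01 -0.   -0.02] open mm 40.08 [0.5355 0.2573 0.4099]
```

```bash

python3 -m crank '[{"offset":[0,-0.001,-0.008],"spin":0},{"offset":[0.025,0,0],"spin":0},{"offset":[0.02,0,0],"spin":0},{"offset":[0,0,0],"spin":0}]' ; python3 st.py
```

```text
time_s: 22.5
position: [0.5364, 0.2414, 0.3622]
tcp_rot: [[-0.007, -0.999, 0.042], [-0.002, 0.042, 0.999], [-1.0, 0.007, -0.002]]
force: [0.3, 0.4, 0.6]
opening: 0.459
F [0.3 0.4 0.6] M [ 0.05  0.02 -0.03] open mm 39.97 [0.5364 0.2414 0.3622]
```

```bash

python3 -m crank '[{"offset":[0,0,0.007],"spin":0},{"offset":[0,0,0],"spin":0},{"offset":[0.02,0,0],"spin":0},{"offset":[0,0,0],"spin":0}]' ; python3 st.py
```

```text
time_s: 22.9
position: [0.5375, 0.2497, 0.3442]
tcp_rot: [[-0.002, -0.999, 0.041], [-0.001, 0.041, 0.999], [-1.0, 0.002, -0.001]]
force: [-0.6, -0.9, -0.5]
opening: 0.461
F [-0.6 -0.9 -0.5] M [ 0.05 -0.03  0.02] open mm 40.12 [0.5375 0.2497 0.3442]
```

```bash

python3 -m crank '[{"offset":[0.02,0,-0.001],"spin":0},{"offset":[0.016,0,0],"spin":0},{"offset":[0,0,0],"spin":0},{"offset":[0,0,0],"spin":0}]' ; python3 st.py
python3 -m crank '[{"offset":[0,0,0],"spin":0},{"offset":[0,0,0],"spin":0},{"offset":[0,0,0],"spin":0},{"offset":[0,0,0],"spin":0},{"offset":[0,0,0],"spin":0},{"offset":[0,0,0],"spin":0}]' 0.0; python3 st.py
python3 -m crank '[{"offset":[-0.004,0,0],"spin":0},{"offset":[-0.008,0,0],"spin":0},{"offset":[-0.01,0,0],"spin":0},{"offset":[-0.01,0,0],"spin":0},{"offset":[0,0,0],"spin":0}]' ; python3 st.py; python3 tl.py e1
```

```text
time_s: 23.3
position: [0.5383, 0.249, 0.3097]
tcp_rot: [[0.001, -0.999, 0.041], [0.0, 0.041, 0.999], [-1.0, -0.001, 0.0]]
force: [-1.1, 0.6, 0.1]
opening: 0.462
F [-1.1  0.6  0.1] M [ 0.02  0.08 -0.02] open mm 40.22 [0.5383 0.249  0.3097]
time_s: 23.9
position: [0.538, 0.2487, 0.309]
tcp_rot: [[0.0, -0.999, 0.041], [-0.001, 0.041, 0.999], [-1.0, -0.0, -0.001]]
force: [1.4, -1.5, 2.1]
opening: 0.133
F [ 1.4 -1.5  2.1] M [-0.26  0.01  0.01] open mm 11.59 [0.538  0.2487 0.309 ]
time_s: 24.4
position: [0.5385, 0.2492, 0.3428]
tcp_rot: [[0.004, -0.999, 0.041], [0.001, 0.041, 0.999], [-1.0, -0.004, 0.001]]
force: [-0.0, -0.2, -2.9]
opening: 0.135
F [-0.  -0.2 -2.9] M [ 0.09 -0.02 -0.05] open mm 11.71 [0.5385 0.2492 0.3428]
-90 143.5; -80 156.1; -70 182.4; -60 182.2; -50 144.1; -40 144.2; -30 144.6; -20 144.5; -10 144.9; 0 143.9; 10 144.7; 20 144.5; 30 146.2; 40 144.7; 50 180.5; 60 184.2; 70 None; 80 None; 90 None; 100 144.7; 110 143.7; 120 None; 
side
-110 None; -100 144.0; -90 141.4; -80 178.8; -70 178.8; -60 143.3; -50 141.6; -40 142.8; -30 141.5; -20 141.8; -10 143.6; 0 144.1; 10 142.4; 20 143.2; 30 142.6; 40 179.3; 50 175.8; 60 157.5; 70 143.9; 80 143.5; 90 143.6; 100 143.4; 110 141.3; 120 None;
```

View pics/e1.png

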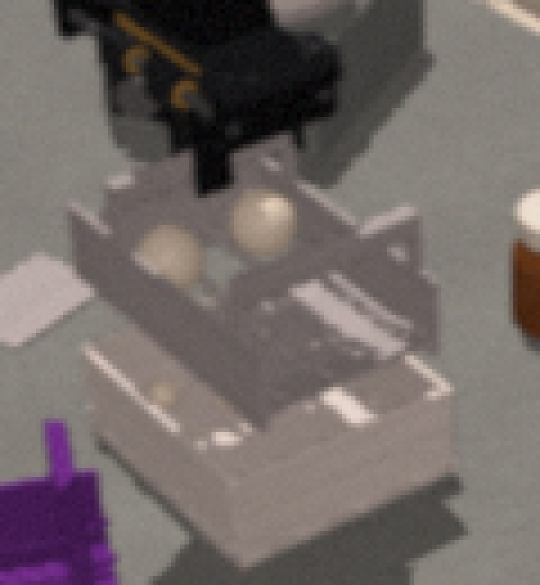

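The sieve is lifted level by the slot arch with both large balls in it. I'll carry it gently over to the tub.

```bash

python3 -m crank '[{"offset":[-0.01,0,0],"spin":0},{"offset":[-0.02,0,-0.01],"spin":0},{"offset":[-0.02,0,-0.02],"spin":0},{"offset":[-0.01,0,-0.03],"spin":0},{"offset":[0,0,-0.03],"spin":0},{"offset":[0,0,-0.03],"spin":0},{"offset":[0,0,-0.03],"spin":0},{"offset":[0,0,-0.03],"spin":0},{"offset":[0,0,-0.03],"spin":0},{"offset":[0,0,-0.03],"spin":0},{"offset":[0,0,-0.03],"spin":0},{"offset":[0,0,-0.03],"spin":0}]'; python3 -m crank '[{"offset":[0,0,-0.03],"spin":0},{"offset":[0,0,-0.03],"spin":0},{"offset":[0,0,-0.02],"spin":0},{"offset":[0,0,-0.01],"spin":0},{"offset":[0,0,-0.005],"spin":0},{"offset":[0,0,0],"spin":0},{"offset":[0,0,0],"spin":0}]'; python3 st.py
cat > v.py <<'E'
from h import *
import sys
s=bot.capture("side");p=bot.capture("top");t=sys.argv[1]
cv2.imwrite(f"pics/{t}s.png",cv2.resize(s["pixels"][160:390,250:490],None,fx=2.6,fy=2.6,interpolation=2))
cv2.imwrite(f"pics/{t}t.png",cv2.resize(p["pixels"][170:330,330:520],None,fx=3.5,fy=3.5,interpolation=2))
C=cloud(s).reshape(-1,3)
for y in np.arange(-.38,-.04,.02):
    k=(abs(C[:,1]-y)<.006)&(abs(C[:,0]-.535)<.08)&(C[:,2]>.02)&(C[:,2]<.3); print(round(y,2),(np.percentile(C[k,2],96)*1000).round() if k.sum()>4 else None,end=";")
print()
E
python3 v.py f1
```

```text
time_s: 25.7
position: [0.5253, -0.052, 0.4011]
tcp_rot: [[-0.0, -0.999, 0.041], [0.0, 0.041, 0.999], [-1.0, 0.0, 0.0]]
force: [0.4, -0.2, -3.2]
opening: 0.131
time_s: 26.4
position: [0.5217, -0.1448, 0.4007]
tcp_rot: [[-0.001, -0.999, 0.04], [0.001, 0.04, 0.999], [-1.0, 0.001, 0.001]]
force: [-0.0, -0.2, -3.1]
opening: 0.131
F [-0.  -0.2 -3.1] M [ 0.14 -0.01 -0.03] open mm 11.39 [ 0.5217 -0.1448  0.4007]
-0.38 66.0;-0.36 66.0;-0.34 66.0;-0.32 66.0;-0.3 186.0;-0.28 240.0;-0.26 219.0;-0.24 296.0;-0.22 202.0;-0.2 197.0;-0.18 296.0;-0.16 262.0;-0.14 296.0;-0.12 203.0;-0.1 202.0;-0.08 None;-0.06 299.0;
```

View pics/f1s.png

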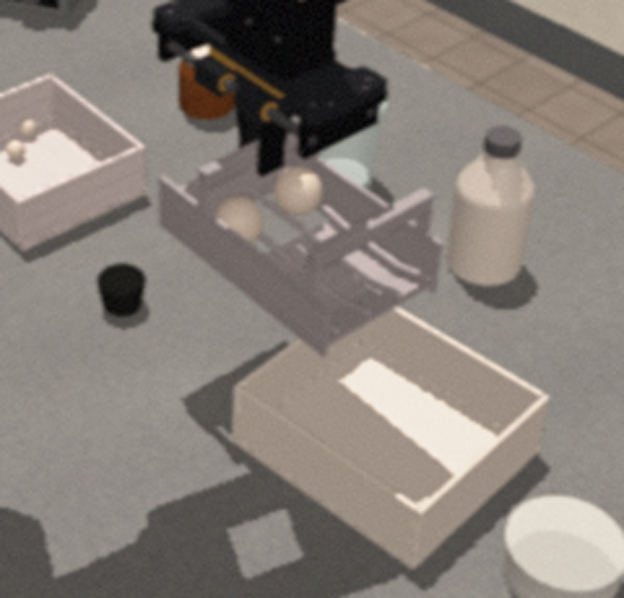

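View pics/f1t.png

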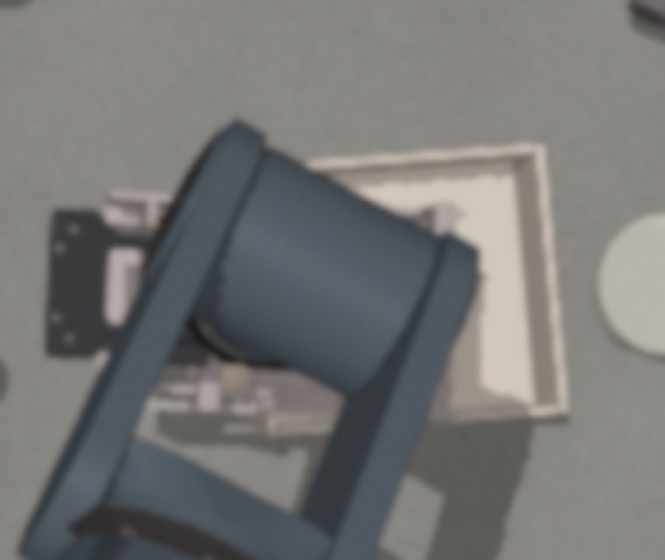

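The side view shows the sieve level over the tub's left wall with both large balls at the slots, (240,220) and (298,190). I'll fine-position it, then ease the grip step by step so the mouth tips down.

```bash

python3 -m crank '[{"offset":[0.008,-0.007,-0.008],"spin":0},{"offset":[0.01,-0.008,-0.008],"spin":0},{"offset":[0,0,0],"spin":0}]' 0.0108; python3 st.py
python3 -m crank '[{"offset":[0,0,0],"spin":0},{"offset":[0,0,0],"spin":0}]' 0.0115; python3 st.py
python3 -m crank '[{"offset":[0,0,0],"spin":0},{"offset":[0,0,0],"spin":0}]' 0.0119; python3 st.py; python3 v.py f2
```

```text
time_s: 26.8
position: [0.5372, -0.1635, 0.381]
tcp_rot: [[-0.001, -0.999, 0.041], [0.0, 0.041, 0.999], [-1.0, 0.001, -0.0]]
force: [-0.3, -0.1, -3.0]
opening: 0.136
F [-0.3 -0.1 -3. ] M [0.13 0.01 0.01] open mm 11.8 [ 0.5372 -0.1635  0.381 ]
time_s: 27.0
position: [0.5361, -0.1624, 0.3824]
tcp_rot: [[-0.001, -0.999, 0.041], [0.001, 0.041, 0.999], [-1.0, 0.001, 0.001]]
force: [-0.1, -0.0, -4.3]
opening: 0.138
F [-0.1 -0.  -4.3] M [ 0.12  0.02 -0.01] open mm 12.02 [ 0.5361 -0.1624  0.3824]
time_s: 27.2
position: [0.536, -0.1622, 0.383]
tcp_rot: [[0.0, -0.999, 0.041], [-0.0, 0.041, 0.999], [-1.0, -0.0, -0.0]]
force: [0.5, -0.2, -3.4]
opening: 0.137
F [ 0.5 -0.2 -3.4] M [ 0.15 -0.01  0.02] open mm 11.96 [ 0.536  -0.1622  0.383 ]
-0.38 66.0;-0.36 66.0;-0.34 67.0;-0.32 66.0;-0.3 220.0;-0.28 220.0;-0.26 299.0;-0.24 288.0;-0.22 288.0;-0.2 293.0;-0.18 295.0;-0.16 288.0;-0.14 296.0;-0.12 295.0;-0.1 290.0;-0.08 297.0;-0.06 None;
```

View pics/f2s.png

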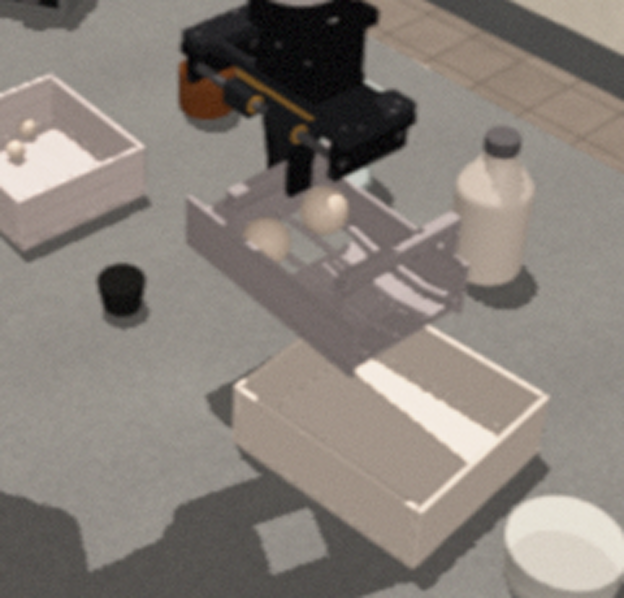

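```bash

python3 -m crank '[{"offset":[0,0,0],"spin":0},{"offset":[0,0,0],"spin":0}]' 0.0123; python3 st.py
python3 -m crank '[{"offset":[0,0,0],"spin":0},{"offset":[0,0,0],"spin":0}]' 0.0128; python3 st.py
python3 v.py f3
```

```text
time_s: 27.5
position: [0.5361, -0.1623, 0.3829]
tcp_rot: [[0.0, -0.999, 0.041], [-0.0, 0.041, 0.999], [-1.0, -0.0, -0.0]]
force: [0.1, 0.4, -3.3]
opening: 0.138
F [ 0.1  0.4 -3.3] M [ 0.17  0.   -0.04] open mm 12.02 [ 0.5361 -0.1623  0.3829]
time_s: 27.7
position: [0.5361, -0.1623, 0.3828]
tcp_rot: [[0.0, -0.999, 0.041], [0.0, 0.041, 0.999], [-1.0, -0.0, 0.0]]
force: [-0.2, -0.1, -3.6]
opening: 0.145
F [-0.2 -0.1 -3.6] M [ 0.14 -0.04 -0.  ] open mm 12.62 [ 0.5361 -0.1623  0.3828]
-0.38 66.0;-0.36 65.0;-0.34 68.0;-0.32 66.0;-0.3 210.0;-0.28 211.0;-0.26 299.0;-0.24 288.0;-0.22 287.0;-0.2 293.0;-0.18 294.0;-0.16 287.0;-0.14 296.0;-0.12 294.0;-0.1 289.0;-0.08 298.0;-0.06 None;
```

View pics/f3s.png

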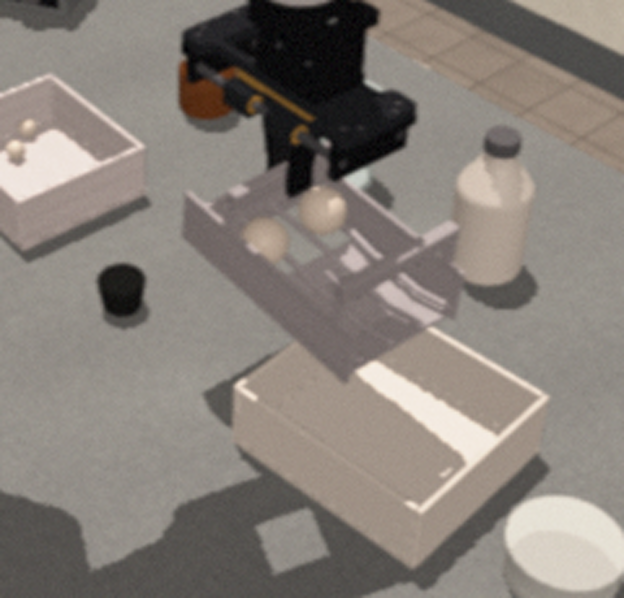

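The mouth arch is about 9 mm lower, roughly 5°, and the sieve is held fine. I'll continue.

```bash

python3 -m crank '[{"offset":[0,0,0],"spin":0},{"offset":[0,0,0],"spin":0}]' 0.0134; python3 st.py
python3 -m crank '[{"offset":[0,0,0],"spin":0},{"offset":[0,0,0],"spin":0}]' 0.0140; python3 st.py
python3 -m crank '[{"offset":[0,0,0],"spin":0},{"offset":[0,0,0],"spin":0}]' 0.0145; python3 st.py
python3 v.py f4
```

```text
time_s: 28.0
position: [0.5361, -0.1623, 0.3827]
tcp_rot: [[-0.0, -0.999, 0.041], [0.0, 0.041, 0.999], [-1.0, 0.0, 0.0]]
force: [-0.5, 0.8, -3.6]
opening: 0.155
F [-0.5  0.8 -3.6] M [ 0.13 -0.02 -0.01] open mm 13.51 [ 0.5361 -0.1623  0.3827]
time_s: 28.2
position: [0.5361, -0.1623, 0.3827]
tcp_rot: [[-0.0, -0.999, 0.041], [0.0, 0.041, 0.999], [-1.0, 0.0, 0.0]]
force: [0.2, -0.4, -3.4]
opening: 0.158
F [ 0.2 -0.4 -3.4] M [ 0.17  0.03 -0.05] open mm 13.76 [ 0.5361 -0.1623  0.3827]
time_s: 28.4
position: [0.5361, -0.1623, 0.3827]
tcp_rot: [[-0.0, -0.999, 0.041], [0.0, 0.041, 0.999], [-1.0, 0.0, 0.0]]
force: [-0.7, -0.4, -3.6]
opening: 0.166
F [-0.7 -0.4 -3.6] M [0.22 0.   0.02] open mm 14.45 [ 0.5361 -0.1623  0.3827]
-0.38 67.0;-0.36 66.0;-0.34 66.0;-0.32 66.0;-0.3 189.0;-0.28 191.0;-0.26 298.0;-0.24 289.0;-0.22 286.0;-0.2 294.0;-0.18 295.0;-0.16 287.0;-0.14 296.0;-0.12 293.0;-0.1 289.0;-0.08 298.0;-0.06 None;
```

View pics/f4s.png

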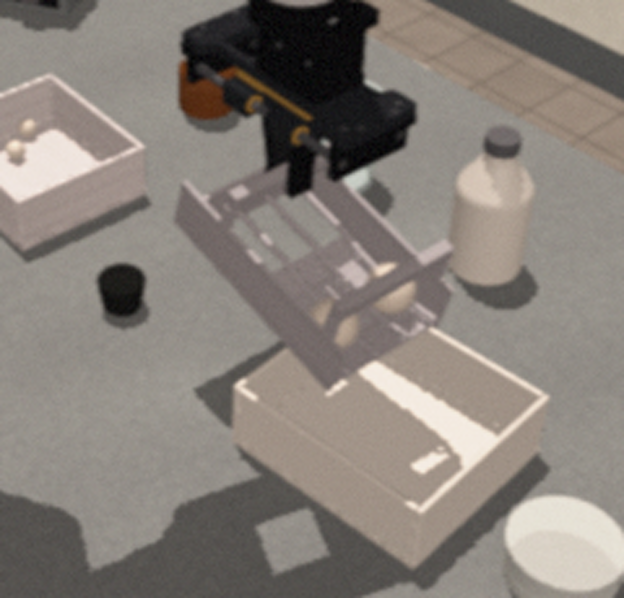

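Both balls have rolled to the dip by the mouth at about 14°, at (335,320) and (393,285). The moment is now larger, which secures the grip. I'll tip further.

```bash

python3 -m crank '[{"offset":[0,0,0],"spin":0},{"offset":[0,0,0],"spin":0}]' 0.0152; python3 st.py
python3 -m crank '[{"offset":[0,0,0],"spin":0},{"offset":[0,0,0],"spin":0}]' 0.0159; python3 st.py
python3 -m crank '[{"offset":[0,0,0],"spin":0},{"offset":[0,0,0],"spin":0}]' 0.0164; python3 st.py
python3 v.py f5
```

```text
time_s: 28.7
position: [0.5363, -0.1624, 0.383]
tcp_rot: [[0.001, -0.999, 0.041], [-0.0, 0.041, 0.999], [-1.0, -0.001, -0.0]]
force: [-0.0, 0.7, -2.1]
opening: 0.172
F [-0.   0.7 -2.1] M [0.15 0.04 0.01] open mm 14.98 [ 0.5363 -0.1624  0.383 ]
time_s: 28.9
position: [0.5362, -0.1624, 0.3829]
tcp_rot: [[0.0, -0.999, 0.041], [-0.0, 0.041, 0.999], [-1.0, -0.0, -0.0]]
force: [0.5, 0.2, -2.3]
opening: 0.182
F [ 0.5  0.2 -2.3] M [ 0.13 -0.02 -0.03] open mm 15.81 [ 0.5362 -0.1624  0.3829]
time_s: 29.1
position: [0.5361, -0.1623, 0.3828]
tcp_rot: [[0.0, -0.999, 0.041], [0.0, 0.041, 0.999], [-1.0, -0.0, 0.0]]
force: [0.2, -0.2, -2.0]
opening: 0.188
F [ 0.2 -0.2 -2. ] M [ 0.06  0.02 -0.01] open mm 16.34 [ 0.5361 -0.1623  0.3828]
-0.38 67.0;-0.36 64.0;-0.34 66.0;-0.32 67.0;-0.3 65.0;-0.28 174.0;-0.26 298.0;-0.24 284.0;-0.22 286.0;-0.2 295.0;-0.18 294.0;-0.16 288.0;-0.14 296.0;-0.12 293.0;-0.1 289.0;-0.08 296.0;-0.06 None;
```

View pics/f5s.png

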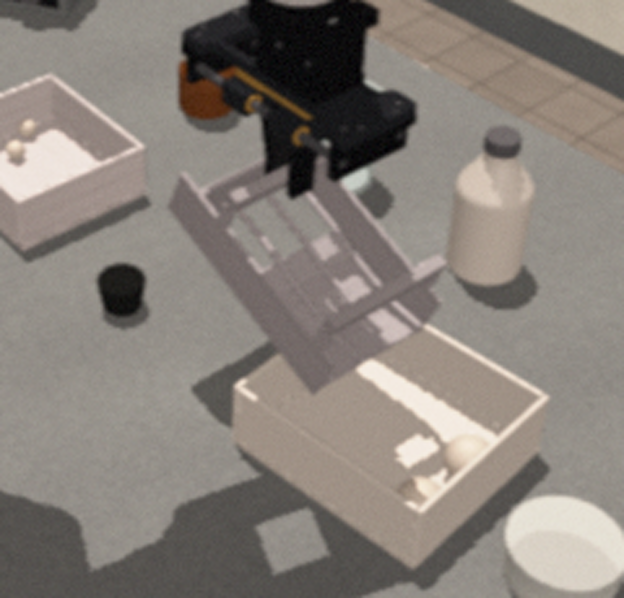

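Both large balls are in the tub, at (467,452) and (415,487), and the sieve is empty (about 2 N). I'll re-clamp firmly, lift and carry it back.

```bash

python3 -m crank '[{"offset":[0,0,0],"spin":0},{"offset":[0,0,0],"spin":0},{"offset":[-0.005,0,0],"spin":0},{"offset":[-0.005,0,0],"spin":0}]' 0.0120; python3 st.py
python3 -m crank '[{"offset":[-0.01,0,0],"spin":0},{"offset":[-0.01,0,0],"spin":0},{"offset":[0,0,0],"spin":0}]' 0.0; python3 st.py
python3 v.py f6
```

```text
time_s: 29.6
position: [0.5361, -0.1624, 0.3931]
tcp_rot: [[-0.0, -0.999, 0.041], [0.0, 0.041, 0.999], [-1.0, 0.0, 0.0]]
force: [0.1, 0.4, -1.9]
opening: 0.168
F [ 0.1  0.4 -1.9] M [ 0.09 -0.02 -0.03] open mm 14.66 [ 0.5361 -0.1624  0.3931]
time_s: 29.9
position: [0.5367, -0.1626, 0.415]
tcp_rot: [[0.004, -0.999, 0.041], [-0.002, 0.041, 0.999], [-1.0, -0.004, -0.002]]
force: [0.4, -0.8, -2.6]
opening: 0.168
F [ 0.4 -0.8 -2.6] M [ 0.1  -0.05 -0.  ] open mm 14.62 [ 0.5367 -0.1626  0.415 ]
-0.38 66.0;-0.36 64.0;-0.34 66.0;-0.32 65.0;-0.3 192.0;-0.28 212.0;-0.26 175.0;-0.24 185.0;-0.22 192.0;-0.2 197.0;-0.18 274.0;-0.16 269.0;-0.14 285.0;-0.12 227.0;-0.1 232.0;-0.08 None;-0.06 None;
```

View pics/f6s.png

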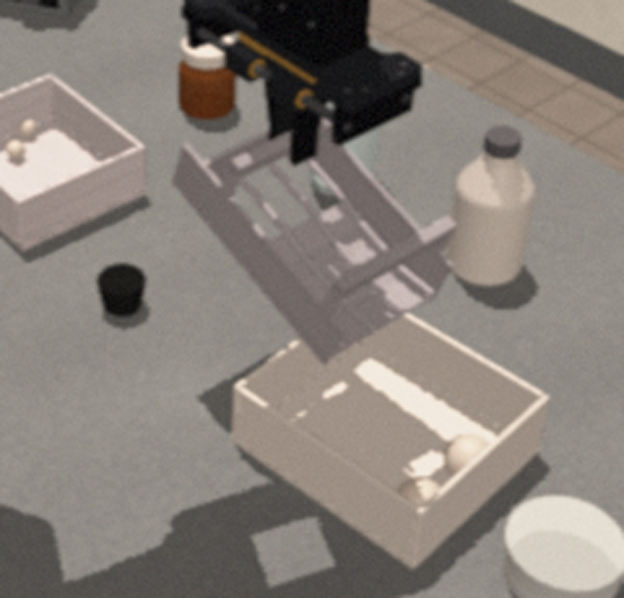

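The re-clamp leaves it self-locked at about 15° mouth-down, and both large balls are at rest in the tub at (467,452) and (422,490). I'll carry it back at this tilt and level it by landing the mouth end on the pan wall first.

```bash

python3 -m crank '[{"offset":[0,0.001,0.02],"spin":0},{"offset":[0,0.002,0.04],"spin":0},{"offset":[0,0.002,0.04],"spin":0},{"offset":[0,0.002,0.04],"spin":0},{"offset":[0,0.002,0.04],"spin":0},{"offset":[0,0.002,0.04],"spin":0},{"offset":[0,0.002,0.04],"spin":0},{"offset":[0,0.002,0.04],"spin":0},{"offset":[0,0,0.04],"spin":0},{"offset":[0,0,0.025],"spin":0},{"offset":[0,0,0.01],"spin":0},{"offset":[0,0,0],"spin":0}]' 0.0; python3 -m crank '[{"offset":[0,0,0],"spin":0},{"offset":[0,0,0],"spin":0}]'; python3 st.py; python3 tl.py g1
```

```text
time_s: 31.2
position: [0.5362, 0.2138, 0.4123]
tcp_rot: [[-0.001, -0.999, 0.039], [-0.0, 0.039, 0.999], [-1.0, 0.001, -0.0]]
force: [0.4, -0.6, -1.5]
opening: 0.166
time_s: 31.4
position: [0.5366, 0.2115, 0.4126]
tcp_rot: [[-0.001, -0.999, 0.042], [-0.001, 0.042, 0.999], [-1.0, 0.001, -0.001]]
force: [-0.4, -0.3, -2.6]
opening: 0.166
F [-0.4 -0.3 -2.6] M [0.05 0.02 0.01] open mm 14.42 [0.5366 0.2115 0.4126]
-90 194.0; -80 176.0; -70 181.5; -60 184.3; -50 187.5; -40 190.4; -30 195.2; -20 198.7; -10 200.9; 0 204.4; 10 245.2; 20 None; 30 None; 40 None; 50 223.8; 60 225.6; 70 230.0; 80 223.3; 90 196.2; 100 None; 110 None; 120 None; 
side
-110 187.4; -100 184.2; -90 175.3; -80 175.7; -70 178.3; -60 184.4; -50 187.9; -40 189.5; -30 187.0; -20 188.9; -10 186.4; 0 187.9; 10 188.3; 20 186.8; 30 188.8; 40 190.0; 50 187.7; 60 188.6; 70 189.0; 80 188.0; 90 None; 100 None; 110 None; 120 None;
```

View pics/g1.png

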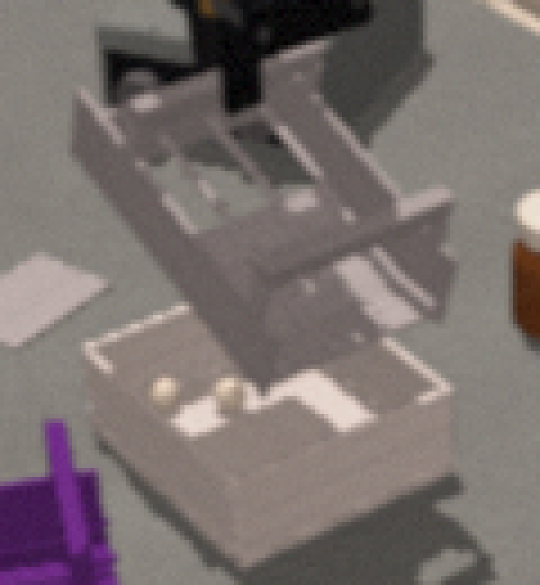

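Two small balls show in the pan at (163,388) and (230,390), and the mouth end hangs just above the pan's mouth-side wall. I'll lower it to contact and then roll it level along the arc.

```bash

python3 -m crank '[{"offset":[0.015,0,0],"spin":0},{"offset":[0.02,0,0],"spin":0},{"offset":[0.015,0,0],"spin":0},{"offset":[0.008,0,0],"spin":0},{"offset":[0,0,0],"spin":0}]'; python3 st.py
python3 -m crank '[{"offset":[0.005,0,0],"spin":0},{"offset":[0.004,0,0.004],"spin":0},{"offset":[0.005,0,0.005],"spin":0},{"offset":[0.005,0,0.005],"spin":0},{"offset":[0.005,0,0.005],"spin":0},{"offset":[0,0,0],"spin":0}]'; python3 st.py; python3 tl.py g2
```

```text
time_s: 32.0
position: [0.5363, 0.2122, 0.3537]
tcp_rot: [[-0.002, -0.999, 0.042], [-0.001, 0.042, 0.999], [-1.0, 0.002, -0.001]]
force: [-0.3, -0.2, -2.3]
opening: 0.169
F [-0.3 -0.2 -2.3] M [ 0.08  0.06 -0.03] open mm 14.66 [0.5363 0.2122 0.3537]
time_s: 32.6
position: [0.5369, 0.2327, 0.3298]
tcp_rot: [[-0.001, -0.999, 0.04], [-0.0, 0.04, 0.999], [-1.0, 0.001, -0.0]]
force: [-0.2, -0.3, -2.2]
opening: 0.147
F [-0.2 -0.3 -2.2] M [ 0.12 -0.04  0.04] open mm 12.76 [0.5369 0.2327 0.3298]
-90 148.3; -80 146.1; -70 115.1; -60 115.2; -50 116.9; -40 118.1; -30 117.4; -20 120.6; -10 121.9; 0 123.0; 10 124.4; 20 126.2; 30 138.4; 40 164.8; 50 None; 60 None; 70 None; 80 134.1; 90 133.6; 100 90.8; 110 None; 120 None; 
side
-110 110.4; -100 136.0; -90 144.5; -80 118.7; -70 112.8; -60 113.3; -50 115.2; -40 118.0; -30 119.5; -20 120.4; -10 121.5; 0 123.0; 10 124.7; 20 160.6; 30 164.1; 40 144.4; 50 130.6; 60 128.1; 70 132.5; 80 132.3; 90 133.7; 100 None; 110 None; 120 None;
```

View pics/g2.png

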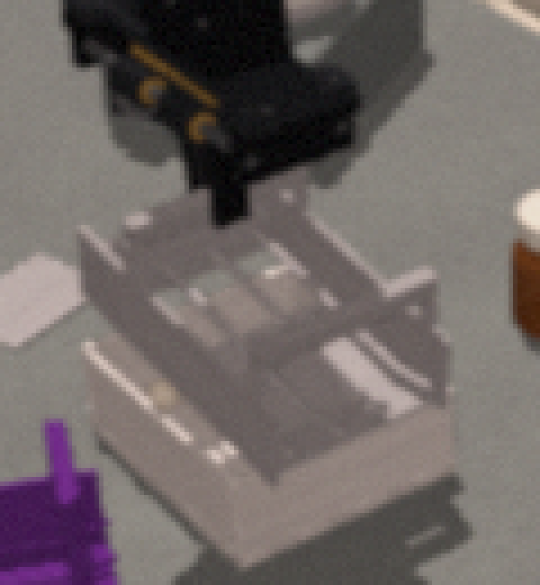

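```bash

python3 -m crank '[{"offset":[0.005,0,0.003],"spin":0},{"offset":[0.005,0,0.004],"spin":0},{"offset":[0.005,0,0.003],"spin":0},{"offset":[0.003,0,0.002],"spin":0},{"offset":[0,0,0],"spin":0}]'; python3 st.py; python3 tl.py g3
```

```text
time_s: 33.2
position: [0.5379, 0.2437, 0.3137]
tcp_rot: [[0.001, -0.999, 0.039], [-0.002, 0.039, 0.999], [-1.0, -0.001, -0.002]]
force: [-0.8, -2.8, 6.1]
opening: 0.135
F [-0.8 -2.8  6.1] M [-0.48  0.2   0.08] open mm 11.7 [0.5379 0.2437 0.3137]
-90 110.5; -80 149.1; -70 150.0; -60 110.4; -50 112.1; -40 109.9; -30 111.2; -20 111.8; -10 112.0; 0 111.2; 10 110.2; 20 110.4; 30 110.7; 40 129.5; 50 148.5; 60 None; 70 None; 80 None; 90 111.5; 100 113.0; 110 None; 120 None; 
side
-110 None; -100 108.8; -90 135.1; -80 145.1; -70 112.7; -60 110.2; -50 111.1; -40 109.2; -30 110.9; -20 110.2; -10 111.6; 0 112.0; 10 110.6; 20 111.1; 30 111.0; 40 147.0; 50 146.0; 60 111.3; 70 112.4; 80 109.3; 90 110.7; 100 105.8; 110 None; 120 None;
```

View pics/g3.png

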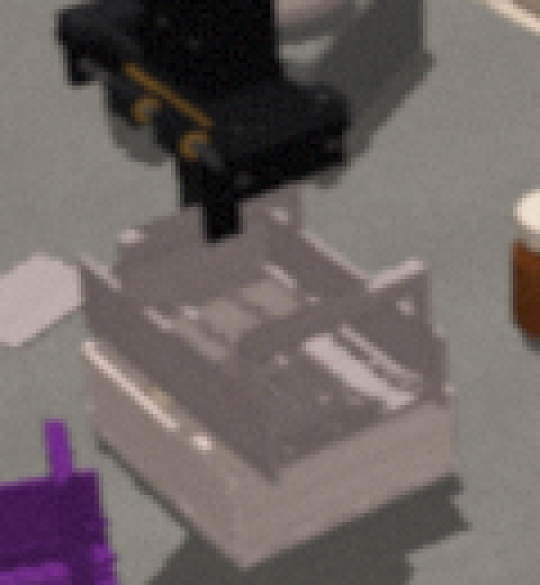

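Wall tops read 110–112 mm along the whole length, so it's down and level, with a 6 N push. Releasing and backing off.

```bash

python3 -m crank '[{"offset":[-0.002,0,0],"spin":0},{"offset":[0,0,0],"spin":0},{"offset":[0,0,0],"spin":0},{"offset":[0,0,0],"spin":0},{"offset":[-0.015,0,0],"spin":0},{"offset":[-0.03,0,0],"spin":0},{"offset":[-0.04,0,0],"spin":0},{"offset":[-0.02,0,-0.04],"spin":0},{"offset":[0,0,-0.045],"spin":0},{"offset":[0,0,-0.045],"spin":0},{"offset":[0,0,-0.045],"spin":0},{"offset":[0,0,-0.045],"spin":0}]' 0.04
python3 -m crank '[{"offset":[0,0,-0.045],"spin":0},{"offset":[0,0,-0.03],"spin":0},{"offset":[0,0,0],"spin":0},{"offset":[0,0,0],"spin":0}]'; python3 look.py m1; python3 v.py m2
```

```text
time_s: 34.5
position: [0.5283, 0.0226, 0.4198]
tcp_rot: [[0.0, -0.999, 0.04], [-0.0, 0.04, 0.999], [-1.0, -0.0, 0.0]]
force: [0.6, -0.0, 0.4]
opening: 0.459
time_s: 34.9
position: [0.5256, -0.0513, 0.4195]
tcp_rot: [[-0.0, -0.999, 0.043], [0.001, 0.043, 0.999], [-1.0, 0.001, 0.001]]
force: [0.2, 0.5, -0.7]
opening: 0.458
mouth [532.4 119.1] [ 12.7 117. ] 0.1472 slots [536.3 243.4] [ 13.3 118.7] 0.1469
len 124.39125645151289 az 88.19144801888696 mid [534.9 199.1]
top large0_center 0.62 [477. 273.  14.  19.] [ 0.497 -0.358  0.039] sieve xy -558 21
top large0_center 0.45 [318. 278.  17.   9.] [ 0.476 -0.01   0.032] sieve xy -211 52
top small0_center 0.41 [209. 252.   8.  11.] [0.538 0.239 0.022] sieve xy 40 -2
side large0_center 0.48 [413. 350.  18.  11.] [ 0.49  -0.365  0.043] sieve xy -566 27
-0.38 66.0;-0.36 63.0;-0.34 66.0;-0.32 67.0;-0.3 67.0;-0.28 63.0;-0.26 64.0;-0.24 65.0;-0.22 66.0;-0.2 66.0;-0.18 None;-0.16 None;-0.14 None;-0.12 None;-0.1 None;-0.08 289.0;-0.06 None;
```

View pics/m1t.png

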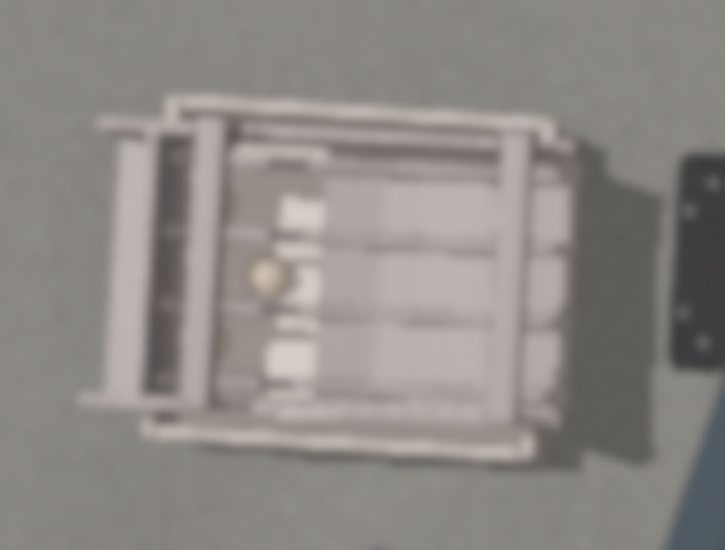

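View pics/m2s.png

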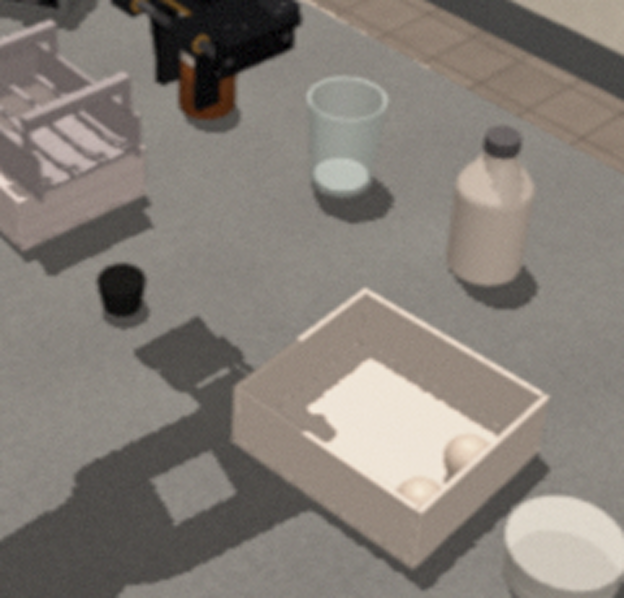

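View pics/m1s.png

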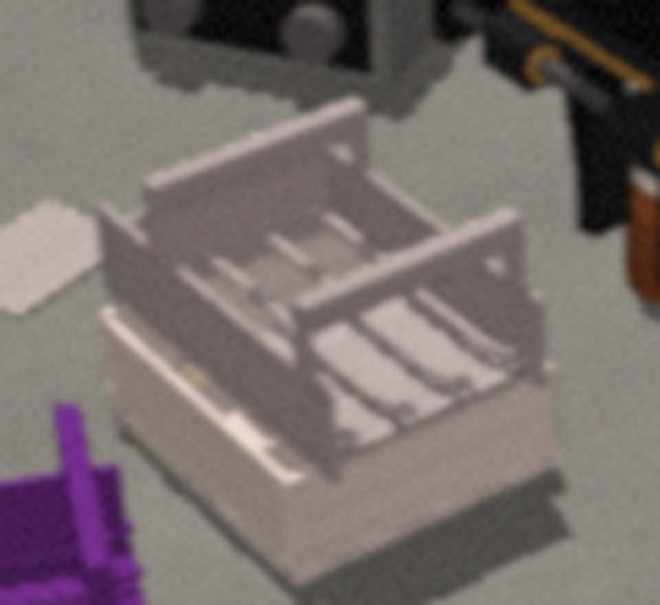

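The empty sieve is level on the pan, with its middle about 3 mm from the pan's middle. Both large balls lie in the tub and the bystanders are in place. Handing in.

```bash
python3 -c "
from rig import bot
print(bot.hand_in())"
```

```text
the job is handed in; nothing more can be done
None
```

The job is handed in at about 35 s of the 58 s allowed: the large balls are in the tub, the small balls are in the pan, and the empty sieve is back on the pan. The hand-in gave no verdict.

**What I did:**
- **Tilting:** The tool could only turn about its own vertical axis, so I tilted the sieve by easing the jaw gap and letting the bar roll between the pads.
- **Small balls:** Held by the mouth arch, the sieve reached about 32°, and all three small balls were seen in the pan.
- **Large balls:** Held by the slot arch, it lifted off level. At about 23° mouth-down the two large balls were in the tub, and I then stood the sieve back on the pan.

**What went wrong:** The bar slipped out of the eased grip twice at the mouth arch. After the first slip one small ball was still in the sieve, so I repeated the tilt. After the second, which came while I was lowering it, the sieve landed level on the pan with both large balls still in it. That landing stood as the set-down, so the sieve was not placed under control that time.

**Last checks:**
- **Sieve:** Its middle is about 3 mm from the pan's middle, and both arch tops read 147 mm, so it is level. The gripper is well clear.
- **Large balls:** Both are visible in the tub.
- **Small balls:** In the final pictures only one was clearly visible through the slots, with traces of the others under the slot arch. All three had been seen in the pan earlier.
- **Bystanders:** By eye, those in view in the final pictures look unmoved. I did not measure their positions.

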